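# Make up two kits for the model-painting class

## Robot

A 7-joint arm with a two-finger parallel gripper is mounted at the origin on the work surface. World frame = base frame: x ahead of the robot, y to its left, z up, the work surface at z = 0. Lengths are in m, angles in rad, forces in N, time in s.
With the tool pointing down it reaches from about 0.375 to 0.925 m from the base axis. Payload 3.1 kg.
Tool frame: the origin (TCP) lies on the centre line of the jaws, within the pads' length; the fingertips stand 14 mm ahead of it and the grasp point (between the pads) lies 5 mm behind it; y points along the fingers, x is the direction in which the jaws open and shut, and the axes are right-handed (so a half turn about y gives the same grasp; the last joint's range is limited). The gripper opens to 85 mm and grips with 20 to 120 N. Pads are 22 mm wide; open, the fingers measure 114 mm over their backs; the gripper's body (76 mm by 85 mm) begins 54 mm behind the grasp point. The pads swing forward as they close: fully open they stand 13 mm farther back than shut.
Start: joints at [-1.412, 0.383, 0.044, 1.598, -0.018, 1.161, -0.05], TCP at [0.165, 0.629, 0.245] pointing down, gripper open.
Joint ranges: [-2.61, 2.61], [-0.41, 2.15], [-1.48, 1.57], [0, 2.5], [-1.57, 4.71], [0.05, 1.97], [-2.85, 2.85]. Speed limits (rad/s): [2.79, 2.79, 3.14, 3.14, 3.14, 3.14, 3.14].

## Interface

Orientations are given as [roll, pitch, yaw] about the fixed x, y, z axes, in that order (R = Rz(yaw) Ry(pitch) Rx(roll)).
In Python, from rig import get_state, get_image, get_calibration, job_done gives the robot as it stands. The module is installed in compiled form; this text tells all that it offers.
- The arm moves only by the tool carry_out, never from a script. Its argument "rows" is a list of rows, each an object of numbers: "x", "y", "z": the shift along the tool's x, y, z in m; "ax", "ay", "az": the turn, a rotation vector about the tool's x, y, z in rad; "hand": the opening, from 0 (shut) to 1 (fully open). In form: [{"x": .., "y": .., "z": .., "ax": .., "ay": .., "az": .., "hand": ..}, ...]. A call has 1 to 20 rows; each row shifts and turns the commanded pose from where the row before left it, along the tool's axes as they then stand; what a row does not reach is not made up. A row lasts 1/12 s, in which the tool goes at most 41.7 mm and 7.16 degrees, less where a joint would pass 70% of its speed; a pose out of reach is approached as far as the arm can. A call with a gripper value outside its range is refused whole. The fingers move at their own pace and stop on an object; "force" is the grip in N (left out, the last holds). Time passes only in rows, so rows that do not move let the fingers close. It gives the time, the measured TCP pose, the force and the opening at its end, in the units of the state.
- get_state(): the state, without advancing time (a new reading comes with each control period).
- get_image(name): name is "scene" or "top"; returns the picture (480x640x3 uint8, red, green, blue); there is no depth.
- get_calibration(name): a dict with "fx", "fy", "cx", "cy" (pixels), "T" (4x4, takes a point from camera to world coordinates). Camera axes: x right, y down, z forward; pixel columns grow to the right and rows downward; lengths in m; the calibration is good to about 2 mm. A picture is of the moment at which its call begins. get_calibration takes no time and is no camera call.
- job_done(): hands the job in, once; it reports no verdict.
The state is a dict: "t": time; "joints": joint angles; "joint_vel": joint speeds; "joint_efforts": joint torques, N m; "ee_pos": TCP position; "orientation": TCP orientation; "wrist_force": force on the tool from outside, world axes, zero at the start; "torque": the same for the moment, N m; "opening": finger opening in m.
Only numpy, scipy, OpenCV 4.12 (cv2) and the standard library are available. Lean on these libraries where they do the work, as an engineer would, in place of code of your own. Each camera call takes 0.05 s, during which the arm holds its last target.

## Task

Make up two kits for the model-painting class. Open tray: stand the red-capped paint pot on the round red pad and lay the sanding block, orange face up, lengthways on the rectangular orange pad. Lidded case: swing its lid fully up so that it stands by itself, stand the blue-capped pot on the blue pad and the amber jar on the amber pad, each centred and upright, and then lower the lid until it is fully shut; leave the green-capped pot and the grey figurine where they stand.

Things in the scene. Friction and masses are not known exactly. Their poses are not given: they have to be found in the camera images.
- red_pot: small red-capped paint pot, upright cylinder of 34 mm diameter and 50 mm height (white body, red cap over the upper 20 mm), 50 g; origin at the centre of its underside, z up
- blue_pot: small blue-capped paint pot, upright cylinder of 34 mm diameter and 50 mm height (white body, blue cap over the upper 20 mm), 50 g; origin at the centre of its underside, z up
- green_pot: small green-capped paint pot, upright cylinder of 34 mm diameter and 50 mm height (white body, green cap over the upper 20 mm), 50 g; origin at the centre of its underside, z up; belongs to no kit and stays where it is
- jar: amber jar with a white cap that has an amber spot on top, upright cylinder of 44 mm diameter and 46 mm height, 90 g; origin at the centre of its underside, z up
- block: sanding block, 70 mm long (x), 32 mm wide (y), 34 mm high (z), brown cork with an orange top face, 50 g; origin at the centre of its underside, x along its length
- figurine: grey figurine on a round dark wooden base, 40 mm wide, 73 mm tall, loose; stays where it is; origin at the centre of its underside
- tray: fixed wooden tray, 130 mm (x) by 220 mm (y), floor 4 mm thick, rim 12 mm above the table; origin at the centre of its underside, z up. Flat pads on its floor: round red pad of 60 mm diameter centred at x 0, y +50 mm; rectangular orange pad 94 mm (x) by 56 mm (y) centred at x 0, y -50 mm
- case: fixed grey case base, 130 mm (x) by 220 mm (y), floor and walls 5 mm, rim 18 mm above the table; origin at the centre of its underside, z up. Flat pads inside, hidden while shut: blue, 60 mm across, at x -10, y +50 mm; amber, 70 mm across, at x -10, y -50 mm. Hinge line along y at x +65, z 18 mm; the lid is a hood over the whole base, top 70 mm high when shut
- lid (a joint): grey hood lid's angle in rad: 0 shut, grows as its tab side rises, 1.57 standing on end above the hinge, stop at 1.9. A stiff friction hinge keeps it at any angle; 2 to 3 N at the tab move it
- lid_tab (a point): grip point of the lid's yellow front tab, a tongue 22 mm wide (y), 10 mm thick, 36 mm long, pointing to the case's -x when shut; mid-thickness, 26 mm out from the hood, 156 mm from the hinge line, when shut 10 mm above the hinge's height; frame turns with the lid, parallel to the case's when shut. Pinched across its width from above, it can turn between the fingers as the lid swings
There are look-alikes about, which are no part of the job. What is shaped like the blue_pot but pink or yellow is not meant.

How it is judged:
On the way:
1. the lid is swung fully up (past 1.3 rad) and stays there by itself (value of joint lid above 1.3 rad and contact force between the fingers and case below 0.5 N), for 0.3 s.
At the end, for the whole second after the job is handed in: Red pot and block in the tray, blue pot and jar in the case: each within 14 mm of its pad's centre in x and in y, on the floor, upright to 0.12 rad, at rest; block along the tray's x to 0.3 rad; lid shut to 0.06 rad (x of red_pot in the frame of tray between -0.014 and 0.014 m and y of red_pot in the frame of tray between 0.036 and 0.064 m and z of red_pot in the frame of tray between -0.001 and 0.009 m and angle between each of red_pot, block, blue_pot, jar's own z axis and vertical below 0.12 rad and linear speed of each of red_pot, block, blue_pot, jar below 0.02 m/s and x of block in the frame of tray between -0.014 and 0.014 m and y of block in the frame of tray between -0.064 and -0.036 m and z of block in the frame of tray between -0.001 and 0.009 m and angle between the x axis of block and the x axis of tray, either way round below 0.3 rad and x of blue_pot in the frame of case between -0.024 and 0.004 m and y of blue_pot in the frame of case between 0.036 and 0.064 m and z of blue_pot in the frame of case between 0 and 0.01 m and x of jar in the frame of case between -0.024 and 0.004 m and y of jar in the frame of case between -0.064 and -0.036 m and z of jar in the frame of case between 0 and 0.01 m and value of joint lid below 0.06 rad); the robot touches nothing.
It fails at once if the green-capped pot is moved over 25 mm or tipped (distance of green_pot from where it was at the start of the episode above 0.025 m or angle between green_pot's own z axis and vertical above 0.5 rad).
It fails at once if the figurine is moved over 25 mm or tipped (distance of figurine from where it was at the start of the episode above 0.025 m or angle between figurine's own z axis and vertical above 0.5 rad).
It also fails if it takes over 141 s, if anything falls off the work surface, if the arm or the gripper's body presses on something with over 40 N, if the wrist force passes 120 N, or if a joint passes its speed limit or range.

## Working session

There is one attempt and no reset: what is moved stays moved. The work goes in short steps, Python scripts to look and compute and a tool call to move; the robot and the scene stay as the last step left them, time stands still between calls to the robot, and variables do not carry over. Pictures are saved under pics/ and viewed, and the job is handed in when it is done.

Besides the shell and the picture viewer there is one more tool, called as name(argument=value, ...) on one line, values as JSON. carry_out: Moves the arm, as the interface text tells. Its arguments: {"type":"object","properties":{"rows":{"type":"array"},"force":{"type":"number"}},"required":["rows"]}

```bash
mkdir -p pics; python3 - <<'E'
from rig import *
import cv2
print(get_state())
for n in("scene","top"):
    c=get_calibration(n);print(n,c)
    cv2.imwrite(f"pics/{n}0.png",get_image(n)[:,:,::-1])
E
```

```text
{'t': 0.0, 'joints': array([-1.41183984,  0.38386722,  0.04382246,  1.59960354, -0.01789817,
        1.16121381, -0.04989597]), 'joint_vel': array([ 5.21211572e-04, -8.80936804e-04, -1.81408359e-05,  8.27489715e-04,
       -1.06880078e-03,  9.89809494e-04, -1.18822514e-03]), 'joint_efforts': array([ 3.75059908e-04, -4.33464968e+01,  1.02434289e+00, -2.49513888e+01,
        1.04624723e-02,  1.12008752e-02,  2.32088290e-06]), 'ee_pos': array([0.16482747, 0.62779619, 0.24385244]), 'orientation': array([-1.57094003,  0.0026958 ,  1.31413435]), 'wrist_force': array([ 0.10438975,  0.56705962, -0.51931721]), 'torque': array([-0.04195792, -0.02928698, -0.03373663]), 'opening': 0.08534070967122143}
scene {'fx': 436.98377890725124, 'fy': 436.98377890725124, 'cx': 318.5134741139043, 'cy': 241.62298182456232, 'T': array([[-0.7274941 ,  0.49067113, -0.47957708,  0.9832142 ],
       [ 0.68610977,  0.52269913, -0.50600297,  0.5086208 ],
       [ 0.00239348, -0.69715669, -0.71691479,  0.6773771 ],
       [ 0.        ,  0.        ,  0.        ,  1.        ]])}
top {'fx': 619.1084463324694, 'fy': 619.1084463324694, 'cx': 315.87613712754927, 'cy': 237.45641620566457, 'T': array([[-0.02574241, -0.98622652,  0.16338475,  0.30651498],
       [-0.9996305 ,  0.02396817, -0.01282163,  0.05698395],
       [ 0.00872899, -0.16365443, -0.98647911,  1.45058854],
       [ 0.        ,  0.        ,  0.        ,  1.        ]])}
```

View pics/scene0.png

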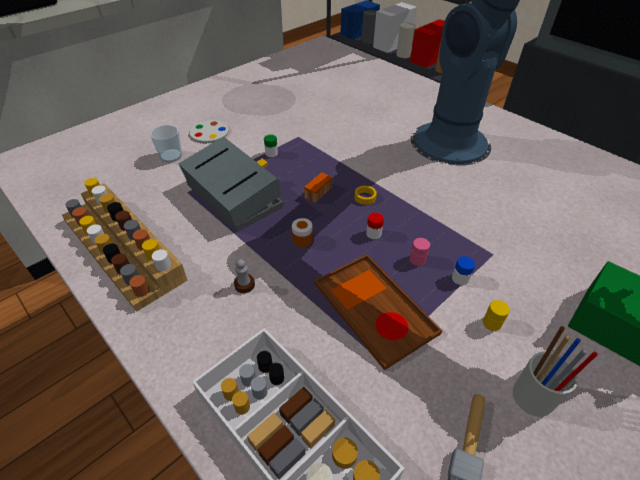

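View pics/top0.png

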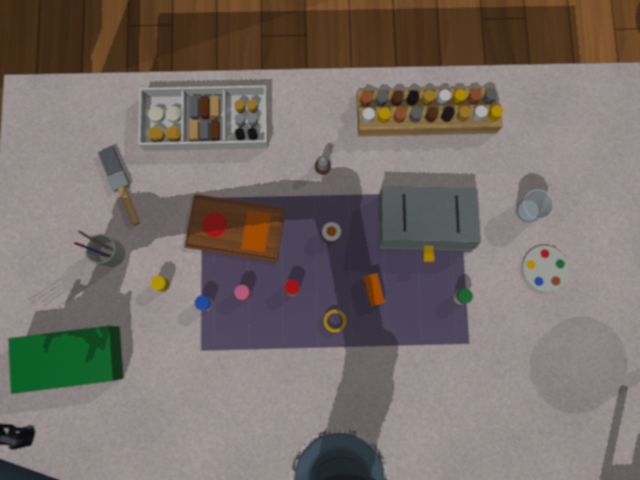

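```bash
cat > h.py <<'E'
import numpy as np,cv2
from scipy.optimize import least_squares
from rig import *
C={n:get_calibration(n) for n in("scene","top")}
def proj(n,P):
    c=C[n];P=np.atleast_2d(P);T=np.linalg.inv(c["T"]);q=P@T[:3,:3].T+T[:3,3]
    return np.c_[c["fx"]*q[:,0]/q[:,2]+c["cx"],c["fy"]*q[:,1]/q[:,2]+c["cy"]]
def ray(n,u,v):
    c=C[n];d=c["T"][:3,:3]@np.array([(u-c["cx"])/c["fx"],(v-c["cy"])/c["fy"],1]);return c["T"][:3,3],d
def onz(n,u,v,z):
    o,d=ray(n,u,v);return o+d*(z-o[2])/d[2]
def tri(uvs):
    A=[];b=[]
    for n,(u,v) in uvs.items():
        o,d=ray(n,u,v);d=d/np.linalg.norm(d);M=np.eye(3)-np.outer(d,d);A.append(M);b.append(M@o)
    p=np.linalg.lstsq(np.vstack(A),np.hstack(b),rcond=None)[0]
    return p,{n:(proj(n,p)[0]-uv).round(1) for n,uv in uvs.items()}
def hullc(n,P):
    m=cv2.moments(cv2.convexHull(proj(n,P).astype(np.float32)));return np.array([m["m10"],m["m01"]])/m["m00"]
a=np.linspace(0,2*np.pi,40,endpoint=False)
def cyl(p,r,z0,z1): return np.vstack([np.c_[p[0]+r*np.cos(a),p[1]+r*np.sin(a),0*a+p[2]+z] for z in(z0,z1)])
def mask(im,h0,h1,s=110,v=60):
    hs=cv2.cvtColor(im,cv2.COLOR_RGB2HSV).astype(int)
    hm=(hs[...,0]>=h0)&(hs[...,0]<=h1) if h0<=h1 else (hs[...,0]>=h0)|(hs[...,0]<=h1)
    return (hm&(hs[...,1]>s)&(hs[...,2]>v)).astype(np.uint8)
def blobs(m,amin=20):
    k,l,st,ce=cv2.connectedComponentsWithStats(m)
    return [(ce[i].round(1),st[i][:5].tolist()) for i in range(1,k) if st[i][4]>=amin]
def near(m,u,v):
    return min(blobs(m,15),key=lambda b:np.hypot(*(b[0]-[u,v])))
def fitcyl(obs,r,z0,z1,x0):
    f=lambda p:np.hstack([hullc(n,cyl(p,r,z0,z1))-obs[n] for n in obs])
    s=least_squares(f,x0,x_scale=.01,diff_step=1e-4);return s.x,s.fun
def snap(tag):
    r={}
    for n in("scene","top"):
        r[n]=get_image(n);cv2.imwrite(f"pics/{n}{tag}.png",r[n][:,:,::-1])
    return r
def crop(n,tag,x0,y0,x1,y1,k):
    im=cv2.imread(f"pics/{n}{tag}.png")[y0:y1,x0:x1];cv2.imwrite(f"pics/{n}{tag}_c{x0}_{y0}.png",cv2.resize(im,None,fx=k,fy=k,interpolation=cv2.INTER_CUBIC))
E
python3 - <<'E'
from h import *
I={n:cv2.imread(f"pics/{n}0.png")[:,:,::-1].copy() for n in C}
for nm,h,us,ut in[("red",(172,6),(375,220),(292,287)),("blue",(100,125),(464,265),(202,302)),("green",(50,80),(271,140),(465,296))]:
    o={}
    for n,(u,v) in(("scene",us),("top",ut)):
        b=near(mask(I[n],*h,s=120),u,v);o[n]=b[0];print(nm,n,b)
    print(fitcyl(o,.017,.03,.05,np.array([.45,0,0.])))
crop("top",0,180,150,500,360,2.5)
crop("scene",0,150,120,330,260,4)
crop("scene",0,290,150,510,380,2.6)
E
```

```text
red scene (array([375.2, 220.2]), [367, 212, 17, 17, 235])
red top (array([291.4, 286.7]), [284, 279, 16, 16, 196])
(array([0.42740849, 0.09718762, 0.00312253]), array([ 0.00493544,  0.00082886,  0.00430938, -0.00315054]))
blue scene (array([464.8, 265.1]), [455, 256, 20, 19, 304])
blue top (array([202.3, 302.4]), [195, 295, 15, 16, 175])
(array([0.39689773, 0.29939998, 0.00311075]), array([-0.10025687, -0.01758919, -0.11042145,  0.05485602]))
green scene (array([269.9, 138. ]), [264, 135, 13, 7, 70])
green top (array([464.2, 295.6]), [458, 289, 14, 14, 149])
(array([ 0.39739663, -0.29354099,  0.01008611]), array([ 0.27693701,  0.04722617,  0.16428512, -0.18287073]))
```

View pics/top0_c180_150.png

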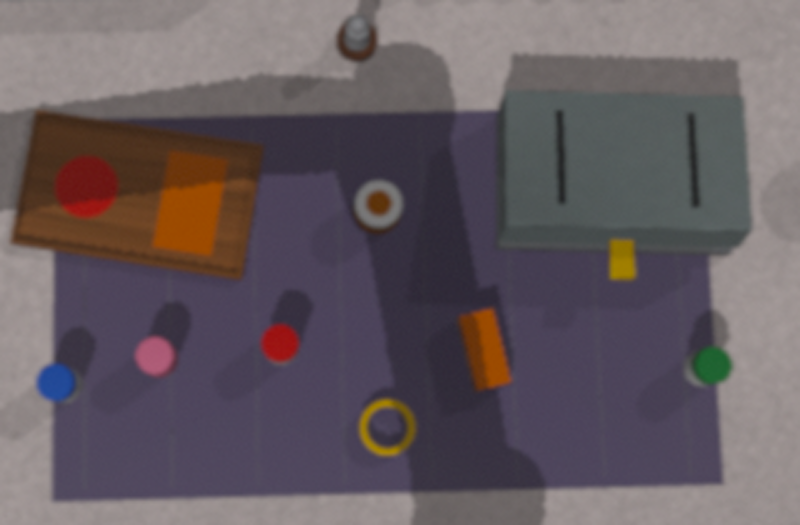

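View pics/scene0_c150_120.png

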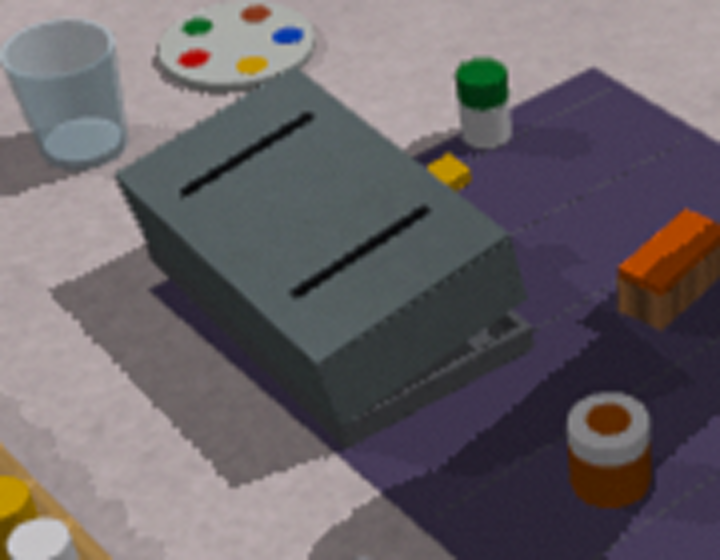

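View pics/scene0_c290_150.png

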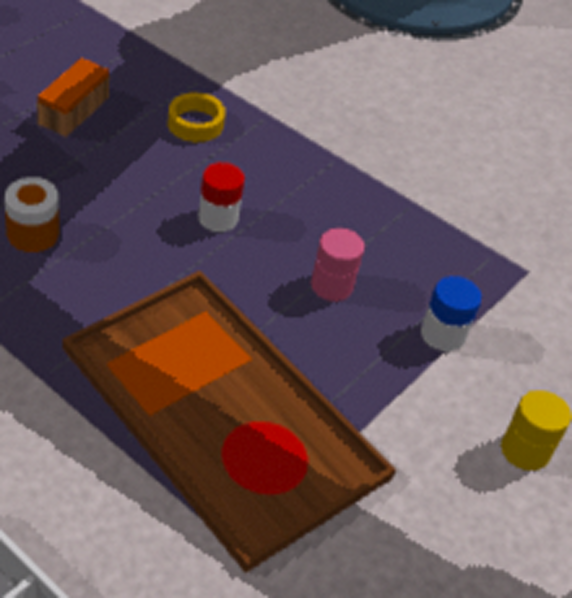

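```bash
python3 - <<'E'
from h import *
I={n:cv2.imread(f"pics/{n}0.png")[:,:,::-1].copy() for n in C}
crop("top",0,370,170,490,280,6)
crop("scene",0,170,130,290,240,6)
crop("top",0,180,185,295,265,6.5)
# pads
for nm,h,us,ut in[("redpad",(170,6),(392,326),(215,225)),("orpad",(6,13),(360,290),(256,230)),("tab",(22,32),(262,163),(429,254)),("jarspot",(5,15),(302,225),(331,232)),("blocktop",(4,14),(318,184),(374,290))]:
    for n,(u,v) in(("scene",us),("top",ut)):
        m=mask(I[n],*h,s=190 if nm=="orpad" else 150,v=60)
        b=near(m,u,v);print(nm,n,b)
E
```

```text
redpad scene (array([391.4, 325.7]), [375, 312, 34, 29, 759])
redpad top (array([214.1, 224.1]), [202, 212, 26, 25, 502])
orpad scene (array([375.3, 305.7]), [319, 260, 122, 107, 4451])
orpad top (array([256.5, 223.1]), [241, 210, 30, 43, 355])
tab scene (array([262. , 162.5]), [257, 158, 10, 9, 55])
tab top (array([428.2, 253.4]), [424, 246, 10, 16, 144])
jarspot scene (array([301.6, 224.5]), [297, 221, 11, 8, 63])
jarspot top (array([331.2, 230.7]), [328, 227, 8, 8, 50])
blocktop scene (array([317.9, 186. ]), [305, 172, 27, 30, 466])
blocktop top (array([373.5, 289.4]), [364, 273, 20, 33, 428])
```

View pics/top0_c370_170.png

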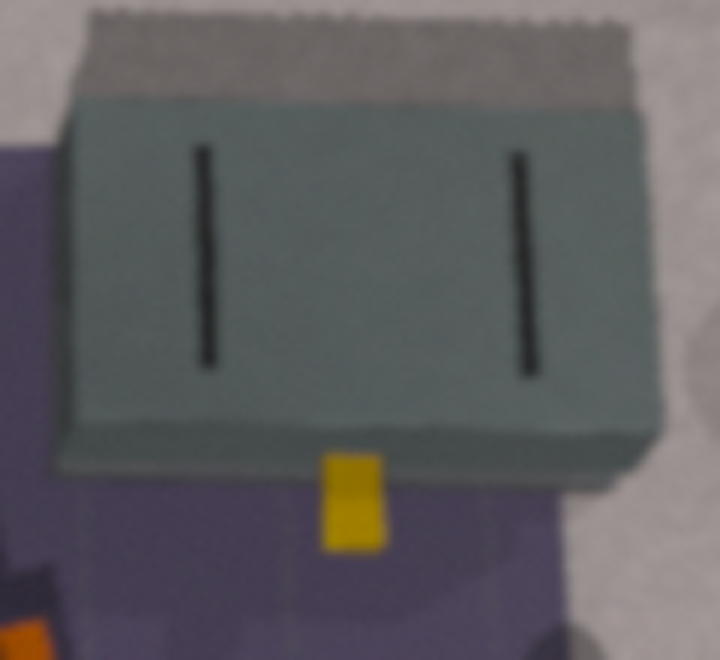

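View pics/scene0_c170_130.png

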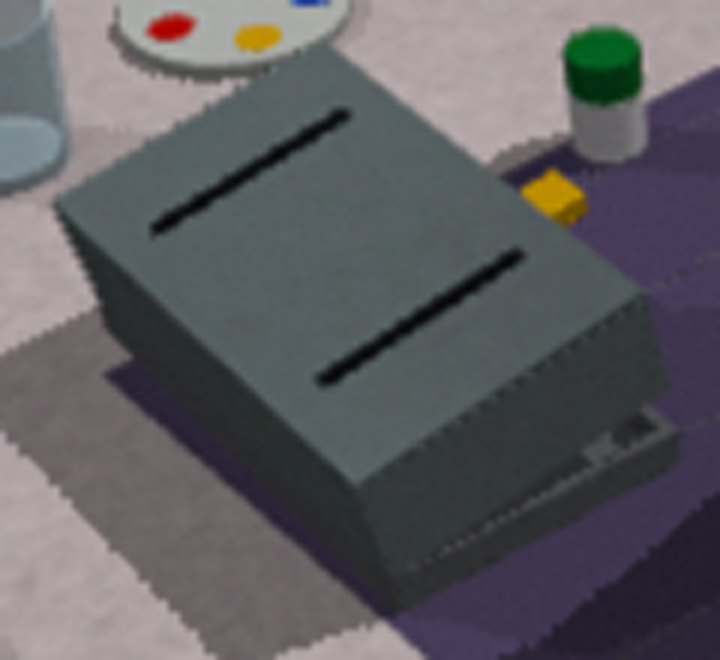

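View pics/top0_c180_185.png

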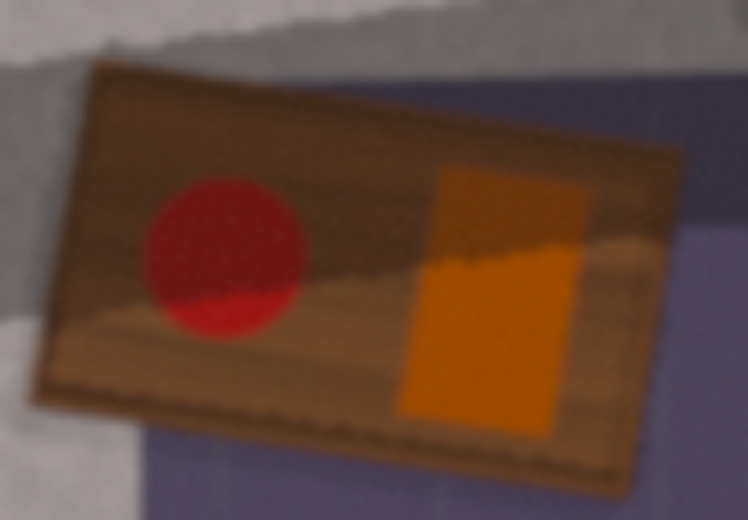

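```bash
cat >> h.py <<'E'
def rz(t): c,s=np.cos(t),np.sin(t);return np.array([[c,-s,0],[s,c,0],[0,0,1]])
def lidpt(P,th):  # case coords shut -> at angle th
    P=np.atleast_2d(P)-[.065,0,.018];c,s=np.cos(th),np.sin(th)
    # tab side (-x) rises
    return np.c_[c*P[:,0]+s*P[:,2],P[:,1],-s*P[:,0]+c*P[:,2]]+[.065,0,.018]
E
python3 - <<'E'
from h import *
t=lambda x,y:(180+x/6.5,185+y/6.5)
s=lambda x,y:(290+x/2.6,150+y/2.6)
obs=[("top",t(440,165),(.047,-.022,.004)),("top",t(593,187),(.047,-.078,.004)),("top",t(552,437),(-.047,-.078,.004)),("top",t(398,413),(-.047,-.022,.004)),
("top",t(225,258),(0,.05,.004)),("scene",(391.4,325.7),(0,.05,.004)),
("top",t(95,62),(.065,.11,.012)),("top",t(685,150),(.065,-.11,.012)),("top",t(632,495),(-.065,-.11,.012)),("top",t(32,405),(-.065,.11,.012)),
("scene",s(200,275),(-.065,-.11,.012)),("scene",s(395,470),(-.065,.11,.012)),("scene",s(247,570),(.065,.11,.0)),("scene",s(65,342),(.065,-.11,.012)),
("scene",s(208,312),(-.047,-.078,.004)),("scene",s(250,357),(-.047,-.022,.004)),("scene",s(150,414),(.047,-.022,.004)),("scene",s(107,362),(.047,-.078,.004))]
def f(p): return np.hstack([proj(n,rz(p[3])@np.array(P)+p[:3])[0]-uv for n,uv,P in obs])
r=least_squares(f,[.5,.25,0,0]);print("tray",r.x.round(4));print(r.fun.reshape(-1,2).round(1).tolist())
t=lambda x,y:(370+x/6,170+y/6); s=lambda x,y:(170+x/6,130+y/6)
L=[("top",t(75,100),(.065,.11,.07)),("top",t(640,108),(.065,-.11,.07)),("top",t(660,432),(-.065,-.11,.07)),("top",t(75,422),(-.065,.11,.07)),
("scene",s(55,203),(.065,-.11,.07)),("scene",s(335,45),(-.065,-.11,.07)),("scene",s(645,295),(-.065,.11,.07)),("scene",s(360,485),(.065,.11,.07)),
("top",t(322,550),(-.101,.011,.033)),("top",t(386,550),(-.101,-.011,.033))]
B=[("scene",s(400,612),(.065,.11,0)),("scene",s(678,468),(-.065,.11,0)),("scene",s(683,432),(-.065,.11,.018)),("top",t(605,490),(-.065,-.11,0.01))]
def f(p): return np.hstack([proj(n,rz(p[3])@lidpt(P,p[4])[0]+p[:3])[0]-uv for n,uv,P in L]+[proj(n,rz(p[3])@np.array(P)+p[:3])[0]-uv for n,uv,P in B])
r=least_squares(f,[.5,-.25,0,0,.1]);print("case",r.x.round(4));print(r.fun.reshape(-1,2).round(1).tolist())
p=r.x
for g in (0,p[4],1.57): print("tab",(rz(p[3])@lidpt((-.091,0,.028),g)[0]+p[:3]).round(4))
print("tri tab",tri({"top":(428.2,253.4),"scene":(262,162.5)}))
print("jar",tri({"scene":(301.6,224.5),"top":(331.2,230.7)}))
print("figur base",onz("top",322,167,.005))
I={n:cv2.imread(f"pics/{n}0.png")[:,:,::-1].copy() for n in C}
o={}
for n,(u,v) in(("scene",(318,184)),("top",(374,290))):
    m=mask(I[n],4,14,s=150,v=40);k,l,st,ce=cv2.connectedComponentsWithStats(m)
    i=l[v,u];pts=np.argwhere(l==i)[:,::-1].astype(np.float32)
    print(n,len(pts),cv2.minAreaRect(pts),cv2.boxPoints(cv2.minAreaRect(pts)).round(1).tolist())
crop("scene",0,295,160,345,210,12)
E
```

```text
tray [ 0.5725  0.2288 -0.0011 -0.1774]
[[0.1, 0.3], [-0.3, 0.4], [-0.4, 0.6], [-0.2, 0.7], [-0.1, 0.6], [0.1, -0.0], [-0.6, -0.2], [-0.1, 0.1], [-0.8, 0.8], [-1.0, 0.5], [-0.4, -1.9], [0.2, -0.5], [-0.6, 1.1], [-1.3, -1.0], [-1.2, -0.1], [0.2, 0.9], [-0.4, 0.6], [-0.7, 0.7]]
case [ 0.5723 -0.2207 -0.002  -0.0471  0.146 ]
[[-1.3, 0.1], [0.2, 1.0], [0.3, 0.9], [-0.5, 0.4], [-0.7, -0.3], [-1.8, -0.5], [0.5, -0.1], [-0.8, 0.2], [0.2, -0.0], [-0.8, 0.2], [0.0, 1.0], [0.5, -0.3], [-0.8, -0.1], [0.5, 0.1]]
tab [ 0.4814 -0.2164  0.026 ]
tab [ 0.4845 -0.2165  0.0486]
tab [ 0.6471 -0.2242  0.1721]
tri tab (array([ 0.49116604, -0.21227769,  0.06211382]), {'top': array([-1. ,  1.1]), 'scene': array([-1.4, -0.3])})
jar (array([0.5535849 , 0.00330764, 0.04753915]), {'scene': array([-0.1, -0. ]), 'top': array([-0.1,  0.1])})
figur base [0.71783806 0.01898778 0.005     ]
scene 489 ((317.5, 186.50001525878906), (18.384775161743164, 32.52690887451172), 45.0) [[299.5, 191.5], [322.5, 168.5], [335.5, 181.5], [312.5, 204.5]]
top 428 ((373.5588684082031, 289.2353210449219), (30.802024841308594, 14.55213737487793), 75.96376037597656) [[362.79998779296875, 276.1000061035156], [376.8999938964844, 272.5], [384.3999938964844, 302.3999938964844], [370.20001220703125, 305.8999938964844]]
```

View pics/scene0_c295_160.png

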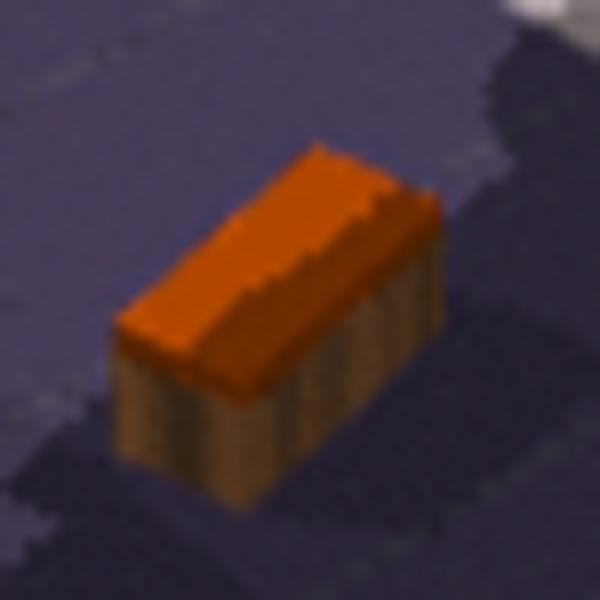

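```bash
python3 - <<'E'
from h import *
s=[(295+x/12,160+y/12) for x,y in((318,143),(442,203),(245,385),(115,322))]
print(tri({"top":(373.5,289.2),"scene":tuple(np.mean(s,0))}))
w=[onz("scene",*q,.034) for q in s];print(np.round(w,4))
for i in range(4): print(np.linalg.norm(w[i]-w[i-1]),np.arctan2(*(w[i]-w[i-1])[[1,0]]))
b=[onz("top",u,v,.034) for u,v in[[362.8,276.1],[376.9,272.5],[384.4,302.4],[370.2,305.9]]]
print(np.round(b,4));print(np.arctan2(*((b[1]+b[0])/2-(b[2]+b[3])/2)[[1,0]]))
case=np.array([.5723,-.2207,0]);tray=np.array([.5725,.2288,0])
for p in((-.01,.05,0),(-.01,-.05,0)):print("case",case+rz(-.047)@p)
for p in((0,.05,0),(0,-.05,0)):print("tray",tray+rz(-.177)@p)
E
```

```text
(array([ 0.41765788, -0.08998835,  0.033525  ]), {'top': array([-0.1,  0.1]), 'scene': array([-0.2, -0. ])})
[[ 0.3854 -0.1125  0.034 ]
 [ 0.3809 -0.0812  0.034 ]
 [ 0.4486 -0.0664  0.034 ]
 [ 0.454  -0.0978  0.034 ]]
0.07013146710916406 -2.9310285655008688
0.03161153841135132 1.7115305400848653
0.0692617905687358 0.214671635555703
0.03184700184851386 -1.4021754967003301
[[ 0.4486 -0.0669  0.034 ]
 [ 0.4561 -0.0996  0.034 ]
 [ 0.3872 -0.1139  0.034 ]
 [ 0.38   -0.0812  0.034 ]]
0.20469892600348405
case [ 0.56466018 -0.17028539  0.        ]
case [ 0.55996191 -0.27017496  0.        ]
tray [0.58130386 0.27801882 0.        ]
tray [0.56369614 0.17958118 0.        ]
```

```bash
cat >> h.py <<'E'
from scipy.spatial.transform import Rotation as R
def go(x,y,z,yaw=None,vmax=.038):
    s=get_state();o=s["orientation"];Rm=R.from_euler("xyz",o)
    p=s["ee_pos"];print("t",round(s["t"],2),"pos",p.round(4),"rpy",o.round(3),"open",round(s["opening"],4),"F",s["wrist_force"].round(1))
    Rt=R.from_euler("xyz",[-np.pi/2,0,o[2] if yaw is None else yaw])
    rv=(Rm.inv()*Rt).as_rotvec();nr=int(np.ceil(np.linalg.norm(rv)/.12))
    print("turn total",rv.round(3),"rows",nr)
    d=Rt.inv().apply(np.array([x,y,z])-p);n=max(1,int(np.ceil(np.linalg.norm(d)/vmax)))
    print("then shift total",d.round(4),"rows",n,"per row",(d/n).round(4))
    return d
E
python3 -c "
from h import *
go(.38,.45,.22)
go(.4274,.0972,.16)"
```

```text
t 0.1 pos [0.1649 0.6279 0.244 ] rpy [-1.571  0.002  1.314] open 0.0853 F [ 0.4 -0.1 -0.5]
turn total [ 0.     0.    -0.002] rows 1
then shift total [-0.1174  0.024  -0.2532] rows 8 per row [-0.0147  0.003  -0.0317]
t 0.1 pos [0.1649 0.6279 0.244 ] rpy [-1.571  0.002  1.314] open 0.0853 F [ 0.4 -0.1 -0.5]
turn total [ 0.     0.    -0.002] rows 1
then shift total [-0.4467  0.084  -0.3886] rows 16 per row [-0.0279  0.0052 -0.0243]
```

carry_out(rows=[{"x":-0.0279,"y":0.0052,"z":-0.0243,"hand":0.75},{"x":-0.0279,"y":0.0052,"z":-0.0243,"hand":0.75},{"x":-0.0279,"y":0.0052,"z":-0.0243,"hand":0.75},{"x":-0.0279,"y":0.0052,"z":-0.0243,"hand":0.75},{"x":-0.0279,"y":0.0052,"z":-0.0243,"hand":0.75},{"x":-0.0279,"y":0.0052,"z":-0.0243,"hand":0.75},{"x":-0.0279,"y":0.0052,"z":-0.0243,"hand":0.75},{"x":-0.0279,"y":0.0052,"z":-0.0243,"hand":0.75},{"x":-0.0279,"y":0.0052,"z":-0.0243,"hand":0.75},{"x":-0.0279,"y":0.0052,"z":-0.0243,"hand":0.75},{"x":-0.0279,"y":0.0052,"z":-0.0243,"hand":0.75},{"x":-0.0279,"y":0.0052,"z":-0.0243,"hand":0.75},{"x":-0.0279,"y":0.0052,"z":-0.0243,"hand":0.75},{"x":-0.0279,"y":0.0052,"z":-0.0243,"hand":0.75},{"x":-0.0279,"y":0.0052,"z":-0.0243,"hand":0.75},{"x":-0.0279,"y":0.0052,"z":-0.0243,"hand":0.75},{"hand":0.75},{"hand":0.75}])

```text
invalid input at $.rows[0]: expected keys x, y, z, ax, ay, az, hand
```

```bash
python3 -c "
from h import *
go(.4274,.0972,.028)
snap(1);crop('scene',1,300,120,460,280,4);crop('top',1,240,230,340,330,5)"
```

```text
t 0.1 pos [0.1649 0.6279 0.244 ] rpy [-1.571  0.002  1.314] open 0.0853 F [ 0.4 -0.1 -0.5]
turn total [ 0.     0.    -0.002] rows 1
then shift total [-0.4467  0.216  -0.3886] rows 17 per row [-0.0263  0.0127 -0.0229]
```

View pics/scene1_c300_120.png

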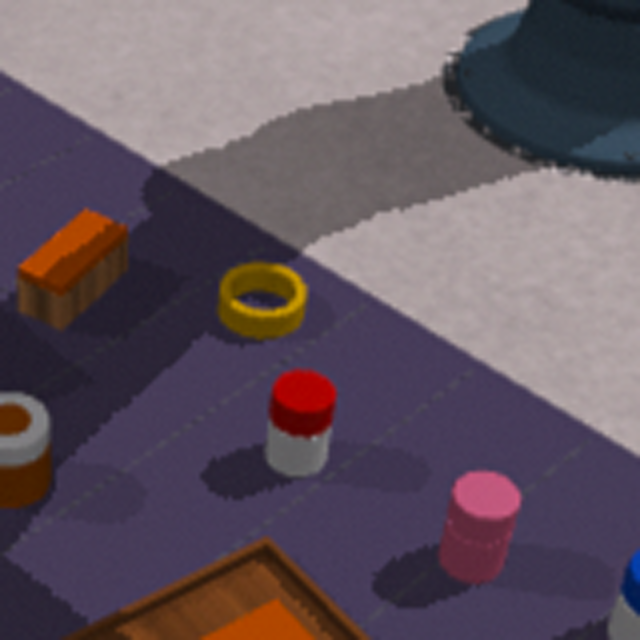

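The call needs all seven keys in each row; nothing has moved (the picture still shows the red pot standing at about (375,225)).

carry_out(rows=[{"x":-0.0279,"y":0.0052,"z":-0.0243,"ax":0,"ay":0,"az":0,"hand":0.75},{"x":-0.0279,"y":0.0052,"z":-0.0243,"ax":0,"ay":0,"az":0,"hand":0.75},{"x":-0.0279,"y":0.0052,"z":-0.0243,"ax":0,"ay":0,"az":0,"hand":0.75},{"x":-0.0279,"y":0.0052,"z":-0.0243,"ax":0,"ay":0,"az":0,"hand":0.75},{"x":-0.0279,"y":0.0052,"z":-0.0243,"ax":0,"ay":0,"az":0,"hand":0.75},{"x":-0.0279,"y":0.0052,"z":-0.0243,"ax":0,"ay":0,"az":0,"hand":0.75},{"x":-0.0279,"y":0.0052,"z":-0.0243,"ax":0,"ay":0,"az":0,"hand":0.75},{"x":-0.0279,"y":0.0052,"z":-0.0243,"ax":0,"ay":0,"az":0,"hand":0.75},{"x":-0.0279,"y":0.0052,"z":-0.0243,"ax":0,"ay":0,"az":0,"hand":0.75},{"x":-0.0279,"y":0.0052,"z":-0.0243,"ax":0,"ay":0,"az":0,"hand":0.75},{"x":-0.0279,"y":0.0052,"z":-0.0243,"ax":0,"ay":0,"az":0,"hand":0.75},{"x":-0.0279,"y":0.0052,"z":-0.0243,"ax":0,"ay":0,"az":0,"hand":0.75},{"x":-0.0279,"y":0.0052,"z":-0.0243,"ax":0,"ay":0,"az":0,"hand":0.75},{"x":-0.0279,"y":0.0052,"z":-0.0243,"ax":0,"ay":0,"az":0,"hand":0.75},{"x":-0.0279,"y":0.0052,"z":-0.0243,"ax":0,"ay":0,"az":0,"hand":0.75},{"x":-0.0279,"y":0.0052,"z":-0.0243,"ax":0,"ay":0,"az":0,"hand":0.75},{"x":0,"y":0,"z":0,"ax":0,"ay":0,"az":0,"hand":0.75},{"x":0,"y":0,"z":0,"ax":0,"ay":0,"az":0,"hand":0.75}])

```text
t: 1.7
ee_pos: [0.4282, 0.0957, 0.1619]
orientation: [-1.571, 0.001, 1.308]
wrist_force: [-0.7, 0.9, 1.1]
opening: 0.0639
```

```bash
python3 -c "
from h import *
go(.4274,.0972,.028)
snap(2);crop('scene',2,300,120,460,280,4);crop('top',2,240,230,340,330,5)"
```

```text
t 1.7 pos [0.4282 0.0957 0.1619] rpy [-1.571e+00  1.000e-03  1.308e+00] open 0.0639 F [-0.7  0.9  1.1]
turn total [-0.    -0.    -0.001] rows 1
then shift total [0.0012 0.1339 0.0012] rows 4 per row [0.0003 0.0335 0.0003]
```

View pics/scene2_c300_120.png

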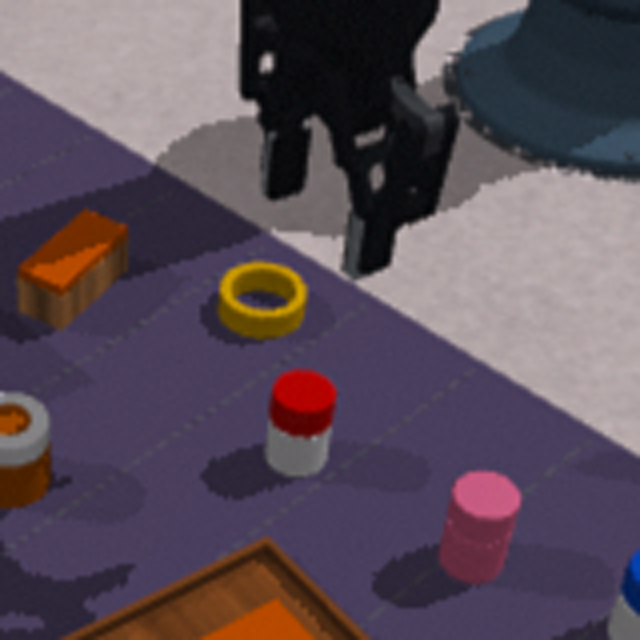

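carry_out(rows=[{"x":0.0012,"y":0.033,"z":0.0012,"ax":0,"ay":0,"az":0,"hand":0.75},{"x":0,"y":0.033,"z":0,"ax":0,"ay":0,"az":0,"hand":0.75},{"x":0,"y":0.033,"z":0,"ax":0,"ay":0,"az":0,"hand":0.75},{"x":0,"y":0.02,"z":0,"ax":0,"ay":0,"az":0,"hand":0.75},{"x":0,"y":0.015,"z":0,"ax":0,"ay":0,"az":0,"hand":0.75},{"x":0,"y":0,"z":0,"ax":0,"ay":0,"az":0,"hand":0.75},{"x":0,"y":0,"z":0,"ax":0,"ay":0,"az":0,"hand":0.3},{"x":0,"y":0,"z":0,"ax":0,"ay":0,"az":0,"hand":0.3},{"x":0,"y":0,"z":0,"ax":0,"ay":0,"az":0,"hand":0.2},{"x":0,"y":0,"z":0,"ax":0,"ay":0,"az":0,"hand":0.2},{"x":0,"y":0,"z":0,"ax":0,"ay":0,"az":0,"hand":0.2},{"x":0,"y":0,"z":0,"ax":0,"ay":0,"az":0,"hand":0.2}], force=30)

```text
t: 2.8
ee_pos: [0.428, 0.1005, 0.0293]
orientation: [-1.572, -0.002, 1.314]
wrist_force: [-1.1, 0.2, 6.4]
opening: 0.0335
```

```bash
python3 -c "
from h import *
go(.4274,.0972,.13)
snap(3);crop('scene',3,300,120,460,280,4);
go(.5813,.2780,.13,1.394)"
```

```text
t 2.8 pos [0.428  0.1005 0.0293] rpy [-1.572 -0.002  1.314] open 0.0335 F [-1.1  0.2  6.4]
turn total [ 0.002 -0.     0.002] rows 1
then shift total [-0.0033 -0.1007 -0.0002] rows 3 per row [-0.0011 -0.0336 -0.0001]
t 2.9 pos [0.428  0.1005 0.0292] rpy [-1.572 -0.002  1.314] open 0.0337 F [-0.3 -0.1  7.2]
turn total [ 0.002 -0.08   0.002] rows 1
then shift total [ 0.2017 -0.1008 -0.1197] rows 7 per row [ 0.0288 -0.0144 -0.0171]
```

View pics/scene3_c300_120.png

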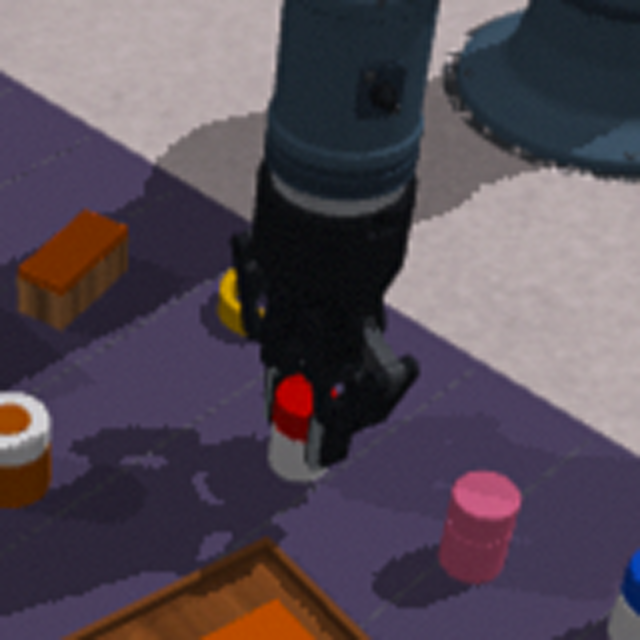

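carry_out(rows=[{"x":0,"y":-0.03,"z":0,"ax":0,"ay":0,"az":0,"hand":0.2},{"x":0,"y":-0.035,"z":0,"ax":0,"ay":0,"az":0,"hand":0.2},{"x":0,"y":-0.035,"z":0,"ax":0,"ay":-0.08,"az":0,"hand":0.2},{"x":0.0252,"y":0,"z":-0.015,"ax":0,"ay":0,"az":0,"hand":0.2},{"x":0.0252,"y":0,"z":-0.015,"ax":0,"ay":0,"az":0,"hand":0.2},{"x":0.0252,"y":0,"z":-0.015,"ax":0,"ay":0,"az":0,"hand":0.2},{"x":0.0252,"y":0,"z":-0.015,"ax":0,"ay":0,"az":0,"hand":0.2},{"x":0.0252,"y":0,"z":-0.015,"ax":0,"ay":0,"az":0,"hand":0.2},{"x":0.0252,"y":0,"z":-0.015,"ax":0,"ay":0,"az":0,"hand":0.2},{"x":0.0252,"y":0,"z":-0.015,"ax":0,"ay":0,"az":0,"hand":0.2},{"x":0.0252,"y":0,"z":-0.015,"ax":0,"ay":0,"az":0,"hand":0.2},{"x":0,"y":0,"z":0,"ax":0,"ay":0,"az":0,"hand":0.2},{"x":0,"y":0,"z":0,"ax":0,"ay":0,"az":0,"hand":0.2},{"x":0,"y":0,"z":0,"ax":0,"ay":0,"az":0,"hand":0.2},{"x":0,"y":0,"z":0,"ax":0,"ay":0,"az":0,"hand":0.2}])

```text
t: 4.15
ee_pos: [0.5797, 0.2751, 0.1277]
orientation: [-1.57, 0.002, 1.392]
wrist_force: [0.4, -0.3, -0.9]
opening: 0.0334
```

```bash
python3 -c "
from h import *
go(.5813,.2780,.0335,1.394)
snap(4);crop('scene',4,300,200,460,380,3.3)"
```

```text
t 4.15 pos [0.5797 0.2751 0.1277] rpy [-1.57   0.002  1.392] open 0.0334 F [ 0.4 -0.3 -0.9]
turn total [-0.001 -0.002 -0.002] rows 1
then shift total [ 0.0031  0.0942 -0.0011] rows 3 per row [ 0.001   0.0314 -0.0004]
```

View pics/scene4_c300_200.png

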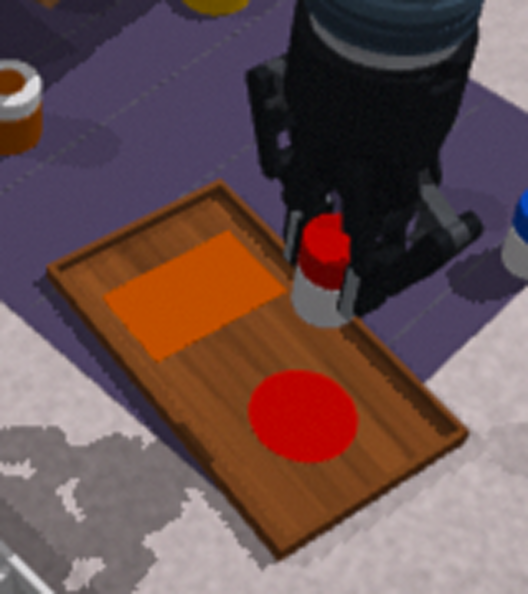

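carry_out(rows=[{"x":0.003,"y":0.03,"z":-0.001,"ax":0,"ay":0,"az":0,"hand":0.2},{"x":0,"y":0.03,"z":0,"ax":0,"ay":0,"az":0,"hand":0.2},{"x":0,"y":0.02,"z":0,"ax":0,"ay":0,"az":0,"hand":0.2},{"x":0,"y":0.008,"z":0,"ax":0,"ay":0,"az":0,"hand":0.2},{"x":0,"y":0.005,"z":0,"ax":0,"ay":0,"az":0,"hand":0.2},{"x":0,"y":0,"z":0,"ax":0,"ay":0,"az":0,"hand":0.2},{"x":0,"y":0,"z":0,"ax":0,"ay":0,"az":0,"hand":0.2},{"x":0,"y":0,"z":0,"ax":0,"ay":0,"az":0,"hand":0.2}])

```text
t: 4.92
ee_pos: [0.5835, 0.2802, 0.0369]
orientation: [-1.574, -0.002, 1.394]
wrist_force: [-0.6, -0.1, -1.1]
opening: 0.0332
```

```bash
python3 -c "
from h import *
go(.5813,.2780,.0335,1.394)
snap(5);crop('scene',5,330,250,450,370,5)"
```

```text
t 4.92 pos [0.5835 0.2802 0.0369] rpy [-1.574 -0.002  1.394] open 0.0332 F [-0.6 -0.1 -1.1]
turn total [ 0.003 -0.     0.002] rows 1
then shift total [-0.0026  0.0034  0.0018] rows 1 per row [-0.0026  0.0034  0.0018]
```

View pics/scene5_c330_250.png

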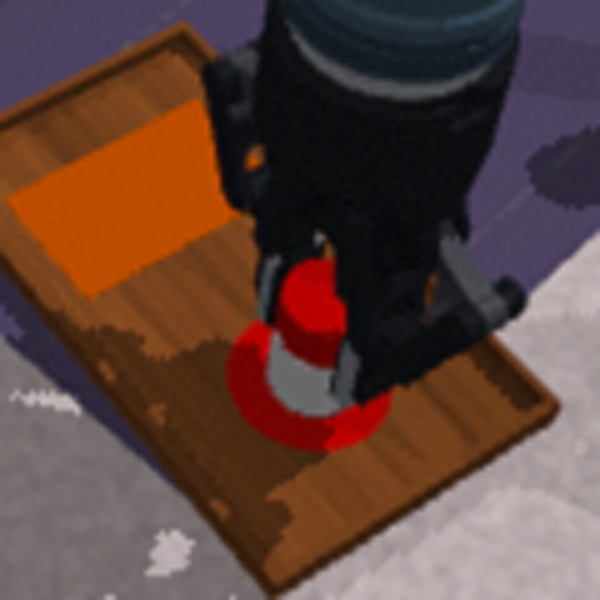

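carry_out(rows=[{"x":-0.002,"y":0.0035,"z":0.001,"ax":0,"ay":0,"az":0,"hand":0.2},{"x":0,"y":0,"z":0,"ax":0,"ay":0,"az":0,"hand":0.2},{"x":0,"y":0,"z":0,"ax":0,"ay":0,"az":0,"hand":0.2},{"x":0,"y":0,"z":0,"ax":0,"ay":0,"az":0,"hand":0.6},{"x":0,"y":0,"z":0,"ax":0,"ay":0,"az":0,"hand":0.65},{"x":0,"y":0,"z":0,"ax":0,"ay":0,"az":0,"hand":0.65},{"x":0,"y":0,"z":0,"ax":0,"ay":0,"az":0,"hand":0.65},{"x":0,"y":-0.03,"z":0,"ax":0,"ay":0,"az":0,"hand":0.65},{"x":0,"y":-0.035,"z":0,"ax":0,"ay":0,"az":0,"hand":0.65},{"x":0,"y":-0.035,"z":0,"ax":0,"ay":0,"az":0,"hand":0.65},{"x":0,"y":0,"z":0,"ax":0,"ay":0,"az":0,"hand":0.65},{"x":0,"y":0,"z":0,"ax":0,"ay":0,"az":0,"hand":0.65}])

```text
t: 6.02
ee_pos: [0.5827, 0.2787, 0.1345]
orientation: [-1.575, -0.004, 1.394]
wrist_force: [-0.3, -0.3, -1.0]
opening: 0.0552
```

```bash
python3 -c "
from h import *
go(.4177,-.0900,.14,1.776)"
```

```text
t 6.02 pos [0.5827 0.2787 0.1345] rpy [-1.575 -0.004  1.394] open 0.0552 F [-0.3 -0.3 -1. ]
turn total [ 0.005 -0.382  0.003] rows 4
then shift total [-0.3274 -0.0055  0.2367] rows 11 per row [-0.0298 -0.0005  0.0215]
```

carry_out(rows=[{"x":0,"y":-0.002,"z":0,"ax":0.005,"ay":-0.0955,"az":0.003,"hand":0.65},{"x":0,"y":-0.003,"z":0,"ax":0,"ay":-0.0955,"az":0,"hand":0.65},{"x":0,"y":0,"z":0,"ax":0,"ay":-0.0955,"az":0,"hand":0.65},{"x":0,"y":0,"z":0,"ax":0,"ay":-0.0955,"az":0,"hand":0.65},{"x":-0.0298,"y":0,"z":0.0215,"ax":0,"ay":0,"az":0,"hand":0.65},{"x":-0.0298,"y":0,"z":0.0215,"ax":0,"ay":0,"az":0,"hand":0.65},{"x":-0.0298,"y":0,"z":0.0215,"ax":0,"ay":0,"az":0,"hand":0.65},{"x":-0.0298,"y":0,"z":0.0215,"ax":0,"ay":0,"az":0,"hand":0.65},{"x":-0.0298,"y":0,"z":0.0215,"ax":0,"ay":0,"az":0,"hand":0.65},{"x":-0.0298,"y":0,"z":0.0215,"ax":0,"ay":0,"az":0,"hand":0.65},{"x":-0.0298,"y":0,"z":0.0215,"ax":0,"ay":0,"az":0,"hand":0.65},{"x":-0.0298,"y":0,"z":0.0215,"ax":0,"ay":0,"az":0,"hand":0.65},{"x":-0.0298,"y":0,"z":0.0215,"ax":0,"ay":0,"az":0,"hand":0.65},{"x":-0.0298,"y":0,"z":0.0215,"ax":0,"ay":0,"az":0,"hand":0.65},{"x":-0.0298,"y":0,"z":0.0215,"ax":0,"ay":0,"az":0,"hand":0.65},{"x":0,"y":0,"z":0,"ax":0,"ay":0,"az":0,"hand":0.65},{"x":0,"y":0,"z":0,"ax":0,"ay":0,"az":0,"hand":0.65},{"x":0,"y":0,"z":0,"ax":0,"ay":0,"az":0,"hand":0.65},{"x":0,"y":0,"z":0,"ax":0,"ay":0,"az":0,"hand":0.65},{"x":0,"y":0,"z":0,"ax":0,"ay":0,"az":0,"hand":0.65}])

```text
t: 7.68
ee_pos: [0.4163, -0.0897, 0.1379]
orientation: [-1.564, 0.001, 1.779]
wrist_force: [-0.1, -0.3, 0.9]
opening: 0.0556
```

```bash
python3 -c "
from h import *
I=snap(6)
go(.4177,-.0900,.022,1.776)
o={}
for n,u in(('scene',(390,310)),('top',(215,225))):
    m=mask(I[n],172,6,s=120); print(n,blobs(m,30))
crop('scene',6,280,130,460,370,2.4)"
```

```text
t 7.78 pos [ 0.4164 -0.0899  0.1381] rpy [-1.565e+00  1.000e-03  1.779e+00] open 0.0558 F [-0.3 -0.9  0.7]
turn total [-0.006  0.003 -0.001] rows 1
then shift total [-0.0003  0.1161 -0.0013] rows 4 per row [-0.0001  0.029  -0.0003]
scene [(array([427.7,  42.6]), [410, 19, 39, 49, 1241]), (array([392.4, 321. ]), [375, 302, 34, 38, 764]), (array([576. , 371.2]), [554, 352, 44, 39, 259])]
top [(array([213.9, 223.8]), [202, 212, 25, 25, 451]), (array([544.5, 253.2]), [541, 250, 8, 8, 51])]
```

View pics/scene6_c280_130.png

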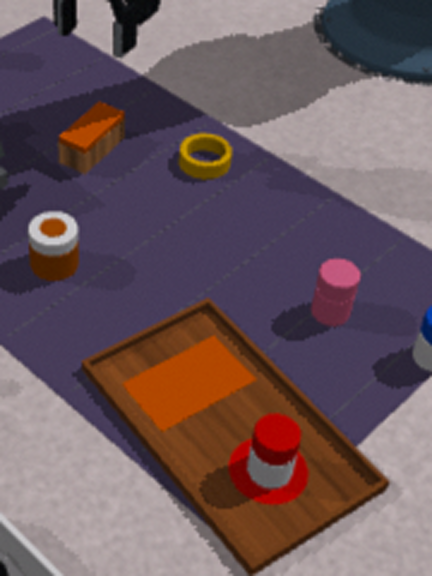

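carry_out(rows=[{"x":0,"y":0.035,"z":-0.001,"ax":-0.006,"ay":0.003,"az":0,"hand":0.65},{"x":0,"y":0.035,"z":0,"ax":0,"ay":0,"az":0,"hand":0.65},{"x":0,"y":0.025,"z":0,"ax":0,"ay":0,"az":0,"hand":0.65},{"x":0,"y":0.019,"z":0,"ax":0,"ay":0,"az":0,"hand":0.65},{"x":0,"y":0,"z":0,"ax":0,"ay":0,"az":0,"hand":0.65},{"x":0,"y":0,"z":0,"ax":0,"ay":0,"az":0,"hand":0.65},{"x":0,"y":0,"z":0,"ax":0,"ay":0,"az":0,"hand":0.25},{"x":0,"y":0,"z":0,"ax":0,"ay":0,"az":0,"hand":0.2},{"x":0,"y":0,"z":0,"ax":0,"ay":0,"az":0,"hand":0.2},{"x":0,"y":0,"z":0,"ax":0,"ay":0,"az":0,"hand":0.2},{"x":0,"y":0,"z":0,"ax":0,"ay":0,"az":0,"hand":0.2},{"x":0,"y":0,"z":0,"ax":0,"ay":0,"az":0,"hand":0.2}])

```text
t: 8.78
ee_pos: [0.4186, -0.0911, 0.0258]
orientation: [-1.575, 0.001, 1.773]
wrist_force: [-0.1, 0.8, 7.0]
opening: 0.0316
```

```bash
python3 -c "
from h import *
I=snap(7)
go(.5637,.1796,.12,1.394)
crop('scene',7,260,100,380,250,4)"
```

```text
t 8.88 pos [ 0.4186 -0.0911  0.0258] rpy [-1.575e+00  1.000e-03  1.773e+00] open 0.0312 F [-0.4  0.7  6.6]
turn total [ 0.004  0.379 -0.001] rows 4
then shift total [ 0.292  -0.0942 -0.0953] rows 9 per row [ 0.0324 -0.0105 -0.0106]
```

View pics/scene7_c260_100.png

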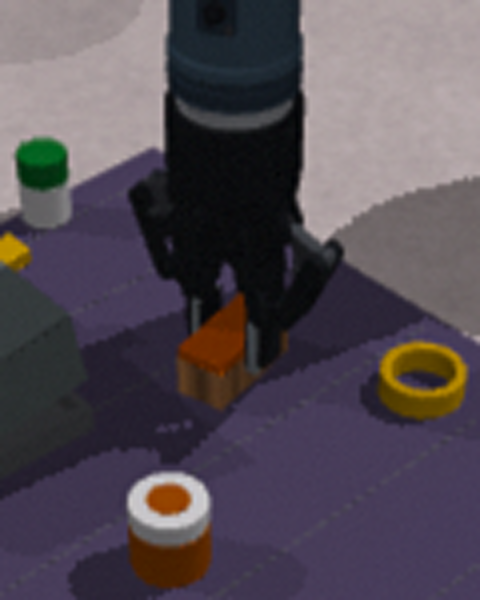

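carry_out(rows=[{"x":0,"y":-0.03,"z":0,"ax":0,"ay":0,"az":0,"hand":0.2},{"x":0,"y":-0.035,"z":0,"ax":0,"ay":0,"az":0,"hand":0.2},{"x":0,"y":-0.03,"z":0,"ax":0.004,"ay":0.095,"az":0,"hand":0.2},{"x":0,"y":0,"z":0,"ax":0,"ay":0.095,"az":0,"hand":0.2},{"x":0,"y":0,"z":0,"ax":0,"ay":0.095,"az":0,"hand":0.2},{"x":0,"y":0,"z":0,"ax":0,"ay":0.095,"az":0,"hand":0.2},{"x":0.0292,"y":0,"z":-0.0095,"ax":0,"ay":0,"az":0,"hand":0.2},{"x":0.0292,"y":0,"z":-0.0095,"ax":0,"ay":0,"az":0,"hand":0.2},{"x":0.0292,"y":0,"z":-0.0095,"ax":0,"ay":0,"az":0,"hand":0.2},{"x":0.0292,"y":0,"z":-0.0095,"ax":0,"ay":0,"az":0,"hand":0.2},{"x":0.0292,"y":0,"z":-0.0095,"ax":0,"ay":0,"az":0,"hand":0.2},{"x":0.0292,"y":0,"z":-0.0095,"ax":0,"ay":0,"az":0,"hand":0.2},{"x":0.0292,"y":0,"z":-0.0095,"ax":0,"ay":0,"az":0,"hand":0.2},{"x":0.0292,"y":0,"z":-0.0095,"ax":0,"ay":0,"az":0,"hand":0.2},{"x":0.0292,"y":0,"z":-0.0095,"ax":0,"ay":0,"az":0,"hand":0.2},{"x":0.0292,"y":0,"z":-0.0095,"ax":0,"ay":0,"az":0,"hand":0.2},{"x":0,"y":0,"z":0,"ax":0,"ay":0,"az":0,"hand":0.2},{"x":0,"y":0,"z":0,"ax":0,"ay":0,"az":0,"hand":0.2},{"x":0,"y":0,"z":0,"ax":0,"ay":0,"az":0,"hand":0.2},{"x":0,"y":0,"z":0,"ax":0,"ay":0,"az":0,"hand":0.2}])

```text
t: 10.55
ee_pos: [0.5612, 0.1776, 0.1182]
orientation: [-1.567, 0.004, 1.391]
wrist_force: [0.3, -0.4, -0.2]
opening: 0.0313
```

```bash
python3 -c "
from h import *
I=snap(8)
go(.5637,.1796,.0295,1.394)
crop('scene',8,300,200,450,370,3.5)"
```

```text
t 10.65 pos [0.5614 0.1776 0.1183] rpy [-1.567  0.003  1.39 ] open 0.0314 F [-0.7  0.5 -0.5]
turn total [-0.004 -0.004 -0.003] rows 1
then shift total [ 0.0024  0.0888 -0.0019] rows 3 per row [ 0.0008  0.0296 -0.0006]
```

View pics/scene8_c300_200.png

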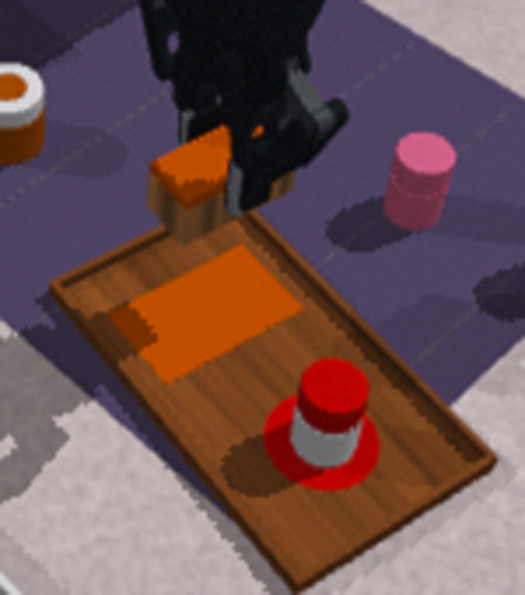

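carry_out(rows=[{"x":0.001,"y":0.03,"z":-0.001,"ax":0,"ay":0,"az":0,"hand":0.2},{"x":0,"y":0.03,"z":0,"ax":0,"ay":0,"az":0,"hand":0.2},{"x":0,"y":0.02,"z":0,"ax":0,"ay":0,"az":0,"hand":0.2},{"x":0,"y":0.007,"z":0,"ax":0,"ay":0,"az":0,"hand":0.2},{"x":0,"y":0,"z":0,"ax":0,"ay":0,"az":0,"hand":0.2},{"x":0,"y":0,"z":0,"ax":0,"ay":0,"az":0,"hand":0.2},{"x":0,"y":0,"z":0,"ax":0,"ay":0,"az":0,"hand":0.2},{"x":0,"y":0,"z":0,"ax":0,"ay":0,"az":0,"hand":0.2}])

```text
t: 11.32
ee_pos: [0.5633, 0.1801, 0.0321]
orientation: [-1.569, 0.002, 1.392]
wrist_force: [0.1, 0.7, -0.4]
opening: 0.0314
```

```bash
python3 -c "
from h import *
go(.5637,.1796,.0298,1.394)"
```

```text
t 11.32 pos [0.5633 0.1801 0.0321] rpy [-1.569  0.002  1.392] open 0.0314 F [ 0.1  0.7 -0.4]
turn total [-0.002 -0.002 -0.002] rows 1
then shift total [-0.0004  0.0023 -0.0005] rows 1 per row [-0.0004  0.0023 -0.0005]
```

carry_out(rows=[{"x":0,"y":0.0025,"z":0,"ax":0,"ay":0,"az":0,"hand":0.2},{"x":0,"y":0,"z":0,"ax":0,"ay":0,"az":0,"hand":0.2},{"x":0,"y":0,"z":0,"ax":0,"ay":0,"az":0,"hand":0.5},{"x":0,"y":0,"z":0,"ax":0,"ay":0,"az":0,"hand":0.6},{"x":0,"y":0,"z":0,"ax":0,"ay":0,"az":0,"hand":0.6},{"x":0,"y":0,"z":0,"ax":0,"ay":0,"az":0,"hand":0.6},{"x":0,"y":-0.03,"z":0,"ax":0,"ay":0,"az":0,"hand":0.6},{"x":0,"y":-0.04,"z":0,"ax":0,"ay":0,"az":0,"hand":0.6},{"x":0,"y":-0.04,"z":0,"ax":0,"ay":-0.065,"az":0,"hand":0.6},{"x":0,"y":-0.02,"z":0,"ax":0,"ay":-0.065,"az":0,"hand":0.6},{"x":0,"y":0,"z":0,"ax":0,"ay":0,"az":0,"hand":0.6},{"x":0,"y":0,"z":0,"ax":0,"ay":0,"az":0,"hand":0.6}])

```text
t: 12.32
ee_pos: [0.5642, 0.1809, 0.1605]
orientation: [-1.57, -0.0, 1.522]
wrist_force: [0.3, 0.0, -1.6]
opening: 0.0513
```

```bash
python3 -c "
from h import *
go(.4845,-.2165,.15,1.524)
snap(9);crop('scene',9,300,200,450,370,3.5)"
```

```text
t 12.32 pos [0.5642 0.1809 0.1605] rpy [-1.57  -0.     1.522] open 0.0513 F [ 0.3  0.  -1.6]
turn total [-0.    -0.002  0.   ] rows 1
then shift total [-0.4007  0.0105  0.0611] rows 11 per row [-0.0364  0.001   0.0056]
```

View pics/scene9_c300_200.png

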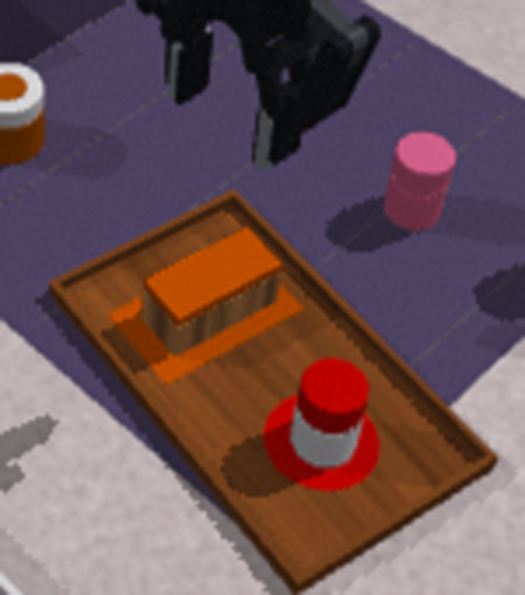

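carry_out(rows=[{"x":-0.0364,"y":0.001,"z":0.0056,"ax":0,"ay":0,"az":0,"hand":0.6},{"x":-0.0364,"y":0.001,"z":0.0056,"ax":0,"ay":0,"az":0,"hand":0.6},{"x":-0.0364,"y":0.001,"z":0.0056,"ax":0,"ay":0,"az":0,"hand":0.6},{"x":-0.0364,"y":0.001,"z":0.0056,"ax":0,"ay":0,"az":0,"hand":0.6},{"x":-0.0364,"y":0.001,"z":0.0056,"ax":0,"ay":0,"az":0,"hand":0.6},{"x":-0.0364,"y":0.001,"z":0.0056,"ax":0,"ay":0,"az":0,"hand":0.6},{"x":-0.0364,"y":0.001,"z":0.0056,"ax":0,"ay":0,"az":0,"hand":0.6},{"x":-0.0364,"y":0.001,"z":0.0056,"ax":0,"ay":0,"az":0,"hand":0.6},{"x":-0.0364,"y":0.001,"z":0.0056,"ax":0,"ay":0,"az":0,"hand":0.6},{"x":-0.0364,"y":0.001,"z":0.0056,"ax":0,"ay":0,"az":0,"hand":0.6},{"x":-0.0364,"y":0.001,"z":0.0056,"ax":0,"ay":0,"az":0,"hand":0.6},{"x":0,"y":0,"z":0,"ax":0,"ay":0,"az":0,"hand":0.6},{"x":0,"y":0,"z":0,"ax":0,"ay":0,"az":0,"hand":0.6},{"x":0,"y":0,"z":0,"ax":0,"ay":0,"az":0,"hand":0.6},{"x":0,"y":0,"z":0,"ax":0,"ay":0,"az":0,"hand":0.6},{"x":0,"y":0,"z":0,"ax":0,"ay":0,"az":0,"hand":0.6}])

```text
t: 13.75
ee_pos: [0.4827, -0.2143, 0.148]
orientation: [-1.566, 0.001, 1.526]
wrist_force: [0.2, 0.1, 0.0]
opening: 0.0513
```

```bash
python3 -c "
from h import *
go(.4825,-.2165,.0455,1.524)
snap(10);crop('scene',10,200,80,340,220,4);crop('top',10,370,170,490,280,4)"
```

```text
t 13.75 pos [ 0.4827 -0.2143  0.148 ] rpy [-1.566e+00  1.000e-03  1.526e+00] open 0.0513 F [0.2 0.1 0. ]
turn total [-0.005  0.002 -0.001] rows 1
then shift total [-2.200e-03  1.025e-01  1.000e-04] rows 3 per row [-0.0007  0.0342  0.    ]
```

View pics/scene10_c200_80.png

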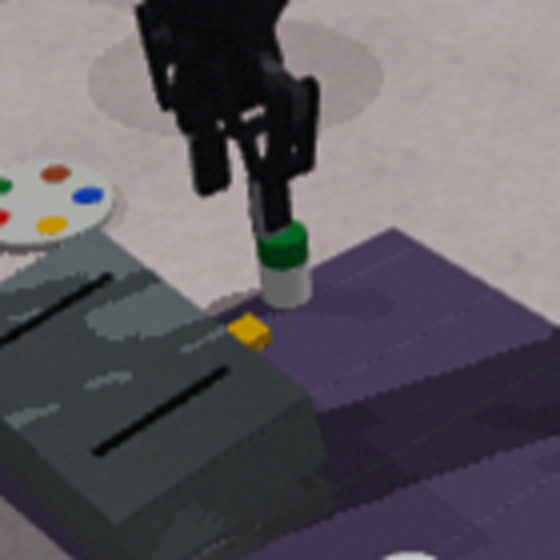

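View pics/top10_c370_170.png

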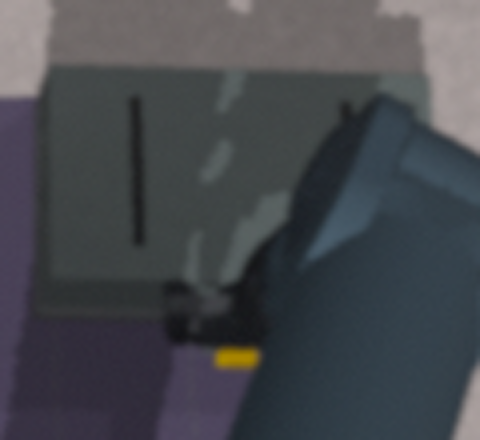

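```bash
python3 -c "
from h import *
print(onz('top',429,261.7,.055),onz('top',429,254,.052))
I=cv2.imread('pics/top0.png')[:,:,::-1].copy()
m=mask(I,22,32,s=120);print(near(m,429,254))
ys,xs=np.nonzero(m[240:266,415:445]);
for y in range(26):
    q=xs[ys==y]
    if len(q):print(y+240,q.min()+415,q.max()+415)
"
```

```text
[ 0.47554331 -0.21689319  0.055     ] [ 0.49359648 -0.21846809  0.052     ]
(array([428.2, 253.4]), [424, 246, 10, 16, 145])
246 424 431
247 424 433
248 424 432
249 424 432
250 424 433
251 424 432
252 424 432
253 424 432
254 424 432
255 424 432
256 424 433
257 424 433
258 424 433
259 424 433
260 424 432
261 425 431
```

carry_out(rows=[{"x":-0.0015,"y":0.033,"z":0,"ax":-0.005,"ay":0,"az":0,"hand":0.6},{"x":0,"y":0.033,"z":0,"ax":0,"ay":0,"az":0,"hand":0.6},{"x":0,"y":0.02,"z":0,"ax":0,"ay":0,"az":0,"hand":0.6},{"x":0,"y":0.014,"z":0,"ax":0,"ay":0,"az":0,"hand":0.6},{"x":0,"y":0,"z":0,"ax":0,"ay":0,"az":0,"hand":0.6},{"x":0,"y":0,"z":0,"ax":0,"ay":0,"az":0,"hand":0.6},{"x":0,"y":0,"z":0,"ax":0,"ay":0,"az":0,"hand":0.6},{"x":0,"y":0,"z":0,"ax":0,"ay":0,"az":0,"hand":0.6}])

```text
t: 14.52
ee_pos: [0.4838, -0.2185, 0.0502]
orientation: [-1.575, 0.003, 1.524]
wrist_force: [0.2, 0.5, 0.3]
opening: 0.0514
```

```bash
python3 -c "
from h import *
go(.4825,-.2165,.0455,1.524)
snap(11);crop('scene',11,200,80,340,220,4)"
```

```text
t 14.52 pos [ 0.4838 -0.2185  0.0502] rpy [-1.575  0.003  1.524] open 0.0514 F [0.2 0.5 0.3]
turn total [ 0.005 -0.    -0.003] rows 1
then shift total [0.0019 0.0047 0.0014] rows 1 per row [0.0019 0.0047 0.0014]
```

View pics/scene11_c200_80.png

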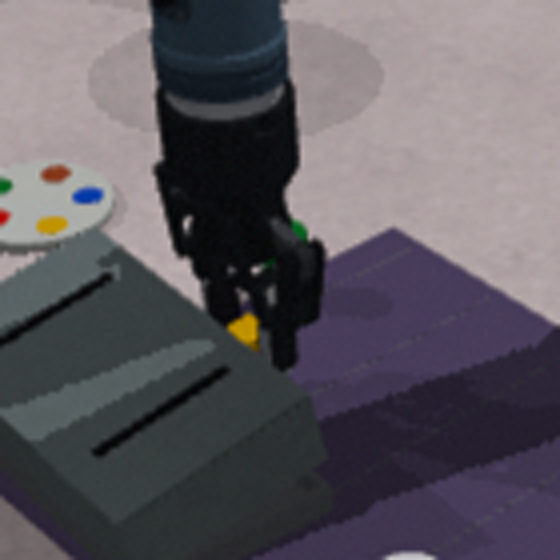

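carry_out(rows=[{"x":0.002,"y":0.004,"z":0.001,"ax":0,"ay":0,"az":0,"hand":0.6},{"x":0,"y":0,"z":0,"ax":0,"ay":0,"az":0,"hand":0.6},{"x":0,"y":0,"z":0,"ax":0,"ay":0,"az":0,"hand":0.3},{"x":0,"y":0,"z":0,"ax":0,"ay":0,"az":0,"hand":0.1},{"x":0,"y":0,"z":0,"ax":0,"ay":0,"az":0,"hand":0.1},{"x":0,"y":0,"z":0,"ax":0,"ay":0,"az":0,"hand":0.1},{"x":0,"y":0,"z":0,"ax":0,"ay":0,"az":0,"hand":0.1},{"x":0,"y":0,"z":0,"ax":0,"ay":0,"az":0,"hand":0.1}], force=30)

```text
t: 15.28
ee_pos: [0.4814, -0.2163, 0.0448]
orientation: [-1.572, 0.002, 1.523]
wrist_force: [0.2, 0.5, -0.5]
opening: 0.0212
```

```bash
cat > arc.py <<'E'
from h import *
import sys
s=get_state();p=s["ee_pos"];print(p.round(4),s["opening"],s["wrist_force"].round(1))
hx=np.array([.6372,-.2238]);ex=np.array([np.cos(-.0471),np.sin(-.0471)])
back=-(p[:2]-hx)@ex; up=p[2]+.005-.018
th=np.arctan2(up,back)-np.arctan2(.010,.156);print("r",np.hypot(up,back),"theta",th)
t1=float(sys.argv[1]);n=int(sys.argv[2])
f=lambda t:np.array([.156*np.cos(t)-.01*np.sin(t),.156*np.sin(t)+.01*np.cos(t)])
ts=np.linspace(th,t1,n+1)
for a,b in zip(ts[:-1],ts[1:]):
    d=f(b)-f(a) # back change, up
    print("theta %.2f  y %.4f z %.4f"%(b,-d[1],d[0]))
E
python3 arc.py 1.7 19
```

```text
[ 0.4814 -0.2163  0.0448] 0.02121153393399517 [ 0.2  0.5 -0.5]
r 0.15916749992021698 theta 0.137204781652764
theta 0.22  y -0.0125 z -0.0031
theta 0.30  y -0.0122 z -0.0041
theta 0.38  y -0.0118 z -0.0051
theta 0.47  y -0.0113 z -0.0060
theta 0.55  y -0.0108 z -0.0070
theta 0.63  y -0.0102 z -0.0078
theta 0.71  y -0.0095 z -0.0086
theta 0.80  y -0.0088 z -0.0094
theta 0.88  y -0.0080 z -0.0101
theta 0.96  y -0.0071 z -0.0107
theta 1.04  y -0.0062 z -0.0112
theta 1.12  y -0.0053 z -0.0117
theta 1.21  y -0.0043 z -0.0121
theta 1.29  y -0.0033 z -0.0124
theta 1.37  y -0.0023 z -0.0127
theta 1.45  y -0.0012 z -0.0128
theta 1.54  y -0.0002 z -0.0129
theta 1.62  y 0.0009 z -0.0128
theta 1.70  y 0.0019 z -0.0127
```

carry_out(rows=[{"x":0,"y":-0.0125,"z":-0.0031,"ax":0,"ay":0,"az":0,"hand":0.1},{"x":0,"y":-0.0122,"z":-0.0041,"ax":0,"ay":0,"az":0,"hand":0.1},{"x":0,"y":-0.0118,"z":-0.0051,"ax":0,"ay":0,"az":0,"hand":0.1},{"x":0,"y":-0.0113,"z":-0.006,"ax":0,"ay":0,"az":0,"hand":0.1},{"x":0,"y":-0.0108,"z":-0.007,"ax":0,"ay":0,"az":0,"hand":0.1},{"x":0,"y":-0.0102,"z":-0.0078,"ax":0,"ay":0,"az":0,"hand":0.1},{"x":0,"y":-0.0095,"z":-0.0086,"ax":0,"ay":0,"az":0,"hand":0.1},{"x":0,"y":-0.0088,"z":-0.0094,"ax":0,"ay":0,"az":0,"hand":0.1},{"x":0,"y":0,"z":0,"ax":0,"ay":0,"az":0,"hand":0.1},{"x":0,"y":0,"z":0,"ax":0,"ay":0,"az":0,"hand":0.1}])

```text
t: 16.12
ee_pos: [0.5324, -0.2188, 0.1325]
orientation: [-1.572, 0.002, 1.523]
wrist_force: [-2.2, -0.2, 2.7]
opening: 0.0212
```

```bash
python3 arc.py 1.7 11; python3 -c "
from h import *
snap(12);crop('scene',12,160,50,340,230,3.3)"
```

```text
[ 0.5324 -0.2188  0.1325] 0.02119874615511321 [-2.2 -0.2  2.7]
r 0.1590569163609906 theta 0.7864498400972594
theta 0.87  y -0.0081 z -0.0101
theta 0.95  y -0.0073 z -0.0107
theta 1.04  y -0.0064 z -0.0113
theta 1.12  y -0.0054 z -0.0118
theta 1.20  y -0.0044 z -0.0122
theta 1.28  y -0.0034 z -0.0125
theta 1.37  y -0.0023 z -0.0128
theta 1.45  y -0.0013 z -0.0129
theta 1.53  y -0.0002 z -0.0130
theta 1.62  y 0.0009 z -0.0129
theta 1.70  y 0.0020 z -0.0128
```

View pics/scene12_c160_50.png

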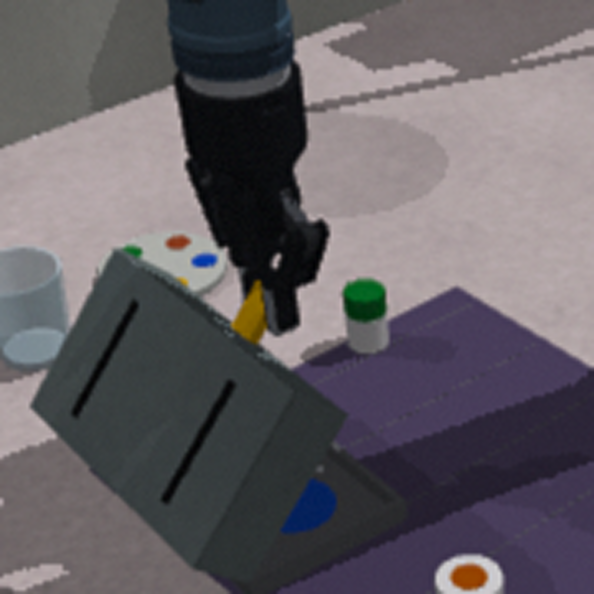

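Lid is swinging up (about 0.79 rad, blue pad in sight) at small force; carry on to 1.7 rad.

carry_out(rows=[{"x":0,"y":-0.0081,"z":-0.0101,"ax":0,"ay":0,"az":0,"hand":0.1},{"x":0,"y":-0.0073,"z":-0.0107,"ax":0,"ay":0,"az":0,"hand":0.1},{"x":0,"y":-0.0064,"z":-0.0113,"ax":0,"ay":0,"az":0,"hand":0.1},{"x":0,"y":-0.0054,"z":-0.0118,"ax":0,"ay":0,"az":0,"hand":0.1},{"x":0,"y":-0.0044,"z":-0.0122,"ax":0,"ay":0,"az":0,"hand":0.1},{"x":0,"y":-0.0034,"z":-0.0125,"ax":0,"ay":0,"az":0,"hand":0.1},{"x":0,"y":-0.0023,"z":-0.0128,"ax":0,"ay":0,"az":0,"hand":0.1},{"x":0,"y":-0.0013,"z":-0.0129,"ax":0,"ay":0,"az":0,"hand":0.1},{"x":0,"y":-0.0002,"z":-0.013,"ax":0,"ay":0,"az":0,"hand":0.1},{"x":0,"y":0.0009,"z":-0.0129,"ax":0,"ay":0,"az":0,"hand":0.1},{"x":0,"y":0.002,"z":-0.0128,"ax":0,"ay":0,"az":0,"hand":0.1},{"x":0,"y":0,"z":0,"ax":0,"ay":0,"az":0,"hand":0.1},{"x":0,"y":0,"z":0,"ax":0,"ay":0,"az":0,"hand":0.1}])

```text
t: 17.3
ee_pos: [0.6662, -0.2255, 0.1681]
orientation: [-1.575, 0.003, 1.523]
wrist_force: [1.1, -1.6, 0.1]
opening: 0.0214
```

```bash
python3 arc.py 1.7 2; python3 -c "
from h import *
snap(13);crop('scene',13,140,30,340,240,2.8)"
```

```text
[ 0.6662 -0.2255  0.1681] 0.02140916179291377 [ 1.1 -1.6  0.1]
r 0.15782167762311855 theta 1.6921287279230433
theta 1.70  y 0.0001 z -0.0006
theta 1.70  y 0.0001 z -0.0006
```

View pics/scene13_c140_30.png

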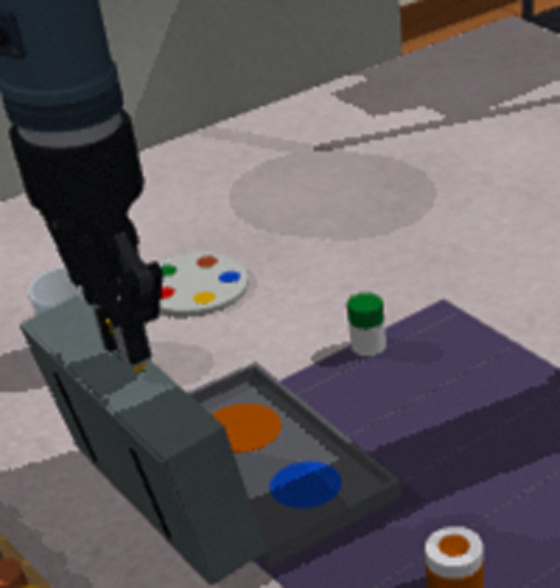

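carry_out(rows=[{"x":0,"y":0,"z":0,"ax":0,"ay":0,"az":0,"hand":0.4},{"x":0,"y":0,"z":0,"ax":0,"ay":0,"az":0,"hand":0.6},{"x":0,"y":0,"z":0,"ax":0,"ay":0,"az":0,"hand":0.6},{"x":0,"y":0,"z":0,"ax":0,"ay":0,"az":0,"hand":0.6},{"x":0,"y":-0.03,"z":0,"ax":0,"ay":0,"az":0,"hand":0.6},{"x":0,"y":-0.03,"z":0,"ax":0,"ay":0,"az":0,"hand":0.6},{"x":0,"y":-0.02,"z":0,"ax":0,"ay":0,"az":0,"hand":0.6},{"x":0,"y":0,"z":0,"ax":0,"ay":0,"az":0,"hand":0.6},{"x":0,"y":0,"z":0,"ax":0,"ay":0,"az":0,"hand":0.6},{"x":0,"y":0,"z":0,"ax":0,"ay":0,"az":0,"hand":0.6},{"x":0,"y":0,"z":0,"ax":0,"ay":0,"az":0,"hand":0.6}])

```text
t: 18.32
ee_pos: [0.6641, -0.2237, 0.2462]
orientation: [-1.569, 0.001, 1.523]
wrist_force: [0.6, -0.4, -0.6]
opening: 0.0509
```

```bash
python3 -c "
from h import *
go(.5536,.0033,.248,1.524)
snap(14);crop('scene',14,140,30,340,240,2.8)"
```

```text
t 18.32 pos [ 0.6641 -0.2237  0.2462] rpy [-1.569e+00  1.000e-03  1.523e+00] open 0.0509 F [ 0.6 -0.4 -0.6]
turn total [-0.002 -0.001 -0.001] rows 1
then shift total [ 0.2216 -0.0018  0.121 ] rows 7 per row [ 0.0317 -0.0003  0.0173]
```

View pics/scene14_c140_30.png

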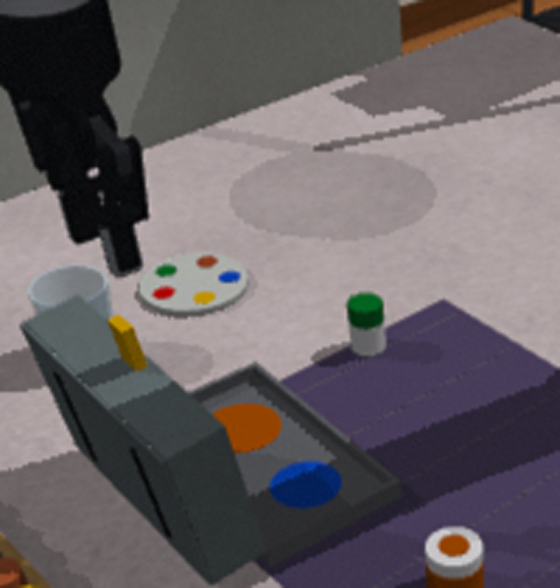

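carry_out(rows=[{"x":0.0317,"y":0,"z":0.0173,"ax":0,"ay":0,"az":0,"hand":0.8},{"x":0.0317,"y":0,"z":0.0173,"ax":0,"ay":0,"az":0,"hand":0.8},{"x":0.0317,"y":0,"z":0.0173,"ax":0,"ay":0,"az":0,"hand":0.8},{"x":0.0317,"y":0,"z":0.0173,"ax":0,"ay":0,"az":0,"hand":0.8},{"x":0.0317,"y":0.01,"z":0.0173,"ax":0,"ay":0,"az":0,"hand":0.8},{"x":0.0317,"y":0.02,"z":0.0173,"ax":0,"ay":0,"az":0,"hand":0.8},{"x":0.0317,"y":0.02,"z":0.0173,"ax":0,"ay":0,"az":0,"hand":0.8},{"x":0,"y":0.035,"z":0,"ax":0,"ay":0,"az":0,"hand":0.8},{"x":0,"y":0.035,"z":0,"ax":0,"ay":0,"az":0,"hand":0.8},{"x":0,"y":0,"z":0,"ax":0,"ay":0,"az":0,"hand":0.8},{"x":0,"y":0,"z":0,"ax":0,"ay":0,"az":0,"hand":0.8},{"x":0,"y":0,"z":0,"ax":0,"ay":0,"az":0,"hand":0.8},{"x":0,"y":0,"z":0,"ax":0,"ay":0,"az":0,"hand":0.8}])

```text
t: 19.5
ee_pos: [0.5571, 0.0017, 0.1299]
orientation: [-1.577, 0.001, 1.521]
wrist_force: [0.7, -0.2, 0.4]
opening: 0.0683
```

```bash
python3 -c "
from h import *
go(.5536,.0033,.026,1.524)
I=snap(15);crop('top',15,370,170,490,280,5)
def padc(p): 
  a_=np.linspace(0,6.283,60);return p
for nm,h,us,ut in[('blue',(100,128),(250,203),(410,215)),('amb',(6,14),(228,183),(453,215))]:
  o={}
  for n,(u,v) in(('scene',us),('top',ut)):
    b=near(mask(I[n],*h,s=120,v=40),u,v);o[n]=b[0];print(nm,n,b,onz(n,*b[0],.005).round(4))
  print(tri(o))
"
```

```text
t 19.5 pos [0.5571 0.0017 0.1299] rpy [-1.577e+00  1.000e-03  1.521e+00] open 0.0683 F [ 0.7 -0.2  0.4]
turn total [ 0.006 -0.003 -0.001] rows 1
then shift total [0.0015 0.1039 0.0036] rows 3 per row [0.0005 0.0346 0.0012]
blue scene (array([248.6, 202.7]), [236, 194, 26, 18, 356]) [ 0.5657 -0.1711  0.005 ]
blue top (array([403.3, 226.9]), [391, 215, 25, 25, 490]) [ 0.5663 -0.1702  0.005 ]
(array([ 0.56619624, -0.17008167,  0.00592539]), {'scene': array([0., 0.]), 'top': array([ 0., -0.])})
amb scene (array([228.6, 181.6]), [216, 174, 25, 18, 309]) [ 0.5535 -0.269   0.005 ]
amb top (array([444.9, 228.1]), [431, 214, 30, 29, 119]) [ 0.561 -0.269  0.005]
(array([ 0.55807714, -0.26605794,  0.00979711]), {'scene': array([-1.1, -0.2]), 'top': array([-0.7,  0.9])})
```

View pics/top15_c370_170.png

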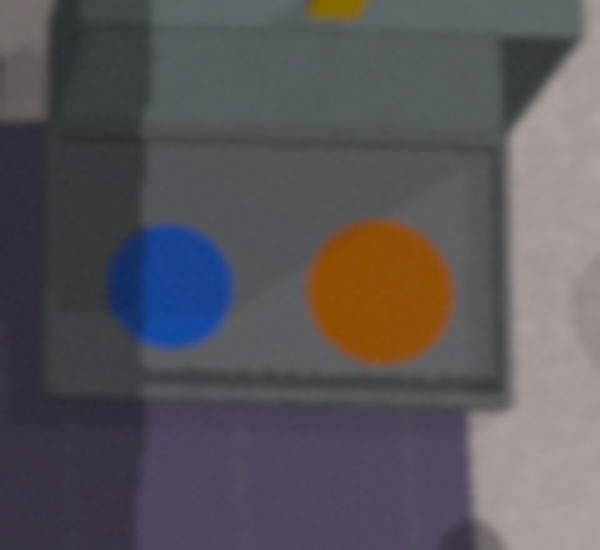

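View pics/scene15.png

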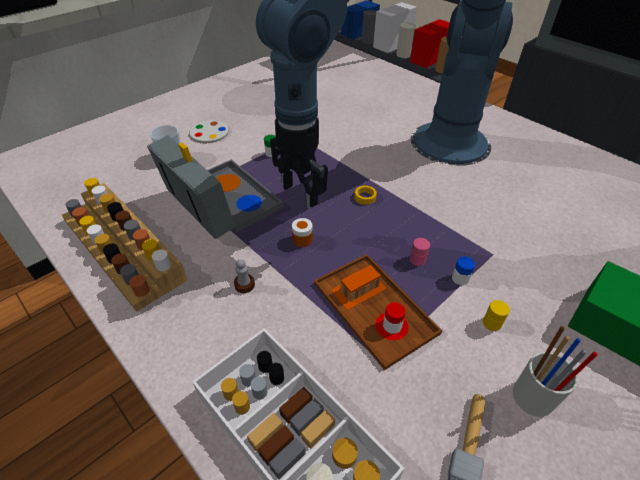

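carry_out(rows=[{"x":0.001,"y":0.033,"z":0.0025,"ax":0.004,"ay":-0.003,"az":0,"hand":0.8},{"x":0,"y":0.033,"z":0,"ax":0,"ay":0,"az":0,"hand":0.8},{"x":0,"y":0.023,"z":0,"ax":0,"ay":0,"az":0,"hand":0.8},{"x":0,"y":0.014,"z":0,"ax":0,"ay":0,"az":0,"hand":0.8},{"x":0,"y":0,"z":0,"ax":0,"ay":0,"az":0,"hand":0.8},{"x":0,"y":0,"z":0,"ax":0,"ay":0,"az":0,"hand":0.8},{"x":0,"y":0,"z":0,"ax":0,"ay":0,"az":0,"hand":0.45},{"x":0,"y":0,"z":0,"ax":0,"ay":0,"az":0,"hand":0.35},{"x":0,"y":0,"z":0,"ax":0,"ay":0,"az":0,"hand":0.35},{"x":0,"y":0,"z":0,"ax":0,"ay":0,"az":0,"hand":0.35},{"x":0,"y":0,"z":0,"ax":0,"ay":0,"az":0,"hand":0.35},{"x":0,"y":0,"z":0,"ax":0,"ay":0,"az":0,"hand":0.35}], force=30)

```text
t: 20.6
ee_pos: [0.5545, 0.0035, 0.0266]
orientation: [-1.573, 0.001, 1.526]
wrist_force: [0.2, 0.5, 7.0]
opening: 0.0428
```

```bash
python3 -c "
from h import *
go(.5600,-.2705,.12,1.524)
snap(16);crop('scene',16,240,140,360,260,4)"
```

```text
t 20.6 pos [0.5545 0.0035 0.0266] rpy [-1.573e+00  1.000e-03  1.526e+00] open 0.0428 F [0.2 0.5 7. ]
turn total [ 0.002  0.002 -0.001] rows 1
then shift total [-0.2735 -0.0934 -0.0183] rows 8 per row [-0.0342 -0.0117 -0.0023]
```

View pics/scene16_c240_140.png

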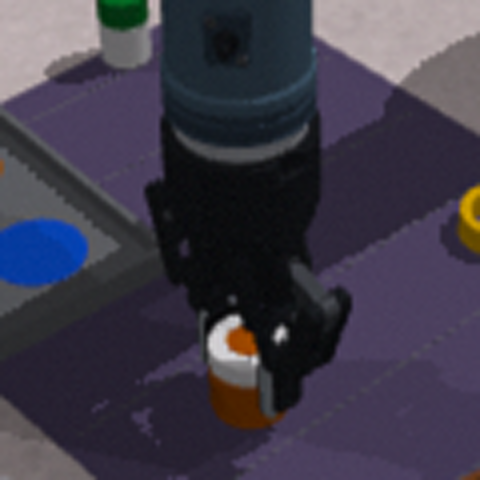

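carry_out(rows=[{"x":0,"y":-0.03,"z":0,"ax":0,"ay":0.002,"az":0,"hand":0.35},{"x":0,"y":-0.035,"z":0,"ax":0,"ay":0,"az":0,"hand":0.35},{"x":0,"y":-0.03,"z":0,"ax":0,"ay":0,"az":0,"hand":0.35},{"x":-0.03,"y":0,"z":-0.002,"ax":0,"ay":0,"az":0,"hand":0.35},{"x":-0.03,"y":0,"z":-0.002,"ax":0,"ay":0,"az":0,"hand":0.35},{"x":-0.03,"y":0,"z":-0.002,"ax":0,"ay":0,"az":0,"hand":0.35},{"x":-0.03,"y":0,"z":-0.002,"ax":0,"ay":0,"az":0,"hand":0.35},{"x":-0.03,"y":0,"z":-0.002,"ax":0,"ay":0,"az":0,"hand":0.35},{"x":-0.03,"y":0,"z":-0.002,"ax":0,"ay":0,"az":0,"hand":0.35},{"x":-0.03,"y":0,"z":-0.002,"ax":0,"ay":0,"az":0,"hand":0.35},{"x":-0.03,"y":0,"z":-0.002,"ax":0,"ay":0,"az":0,"hand":0.35},{"x":-0.02,"y":0,"z":-0.002,"ax":0,"ay":0,"az":0,"hand":0.35},{"x":-0.0135,"y":0,"z":0,"ax":0,"ay":0,"az":0,"hand":0.35},{"x":0,"y":0,"z":0,"ax":0,"ay":0,"az":0,"hand":0.35},{"x":0,"y":0,"z":0,"ax":0,"ay":0,"az":0,"hand":0.35},{"x":0,"y":0,"z":0,"ax":0,"ay":0,"az":0,"hand":0.35},{"x":0,"y":0,"z":0,"ax":0,"ay":0,"az":0,"hand":0.35}])

```text
t: 22.12
ee_pos: [0.5584, -0.2672, 0.1195]
orientation: [-1.568, -0.0, 1.528]
wrist_force: [0.2, 1.0, -0.7]
opening: 0.0433
```

```bash
python3 -c "
from h import *
go(.5600,-.2705,.0325,1.524)
snap(17);crop('scene',17,140,60,320,240,3.3)"
```

```text
t 22.12 pos [ 0.5584 -0.2672  0.1195] rpy [-1.568 -0.     1.528] open 0.0433 F [ 0.2  1.  -0.7]
turn total [-0.003  0.004  0.   ] rows 1
then shift total [-0.0032  0.087  -0.0018] rows 3 per row [-0.0011  0.029  -0.0006]
```

View pics/scene17_c140_60.png

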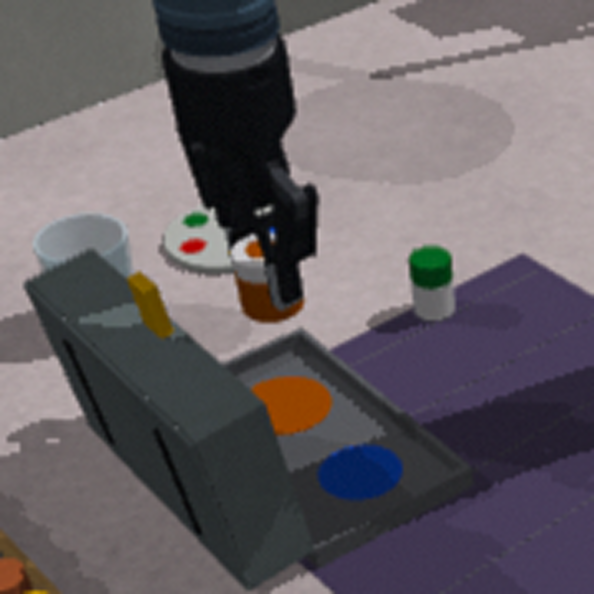

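carry_out(rows=[{"x":-0.002,"y":0.03,"z":-0.0008,"ax":0,"ay":0.003,"az":0,"hand":0.35},{"x":0,"y":0.03,"z":0,"ax":0,"ay":0,"az":0,"hand":0.35},{"x":0,"y":0.018,"z":0,"ax":0,"ay":0,"az":0,"hand":0.35},{"x":0,"y":0.006,"z":0,"ax":0,"ay":0,"az":0,"hand":0.35},{"x":0,"y":0,"z":0,"ax":0,"ay":0,"az":0,"hand":0.35},{"x":0,"y":0,"z":0,"ax":0,"ay":0,"az":0,"hand":0.35},{"x":0,"y":0,"z":0,"ax":0,"ay":0,"az":0,"hand":0.35},{"x":0,"y":0,"z":0,"ax":0,"ay":0,"az":0,"hand":0.35}])

```text
t: 22.88
ee_pos: [0.5598, -0.2732, 0.0379]
orientation: [-1.572, 0.003, 1.521]
wrist_force: [0.2, -0.8, -1.2]
opening: 0.0433
```

```bash
python3 -c "
from h import *
go(.5600,-.2705,.0320,1.524)
snap(18);crop('scene',18,140,60,320,240,3.3)"
```

```text
t 22.88 pos [ 0.5598 -0.2732  0.0379] rpy [-1.572  0.003  1.521] open 0.0433 F [ 0.2 -0.8 -1.2]
turn total [ 0.001 -0.003 -0.003] rows 1
then shift total [ 0.0027  0.0059 -0.0001] rows 1 per row [ 0.0027  0.0059 -0.0001]
```

View pics/scene18_c140_60.png

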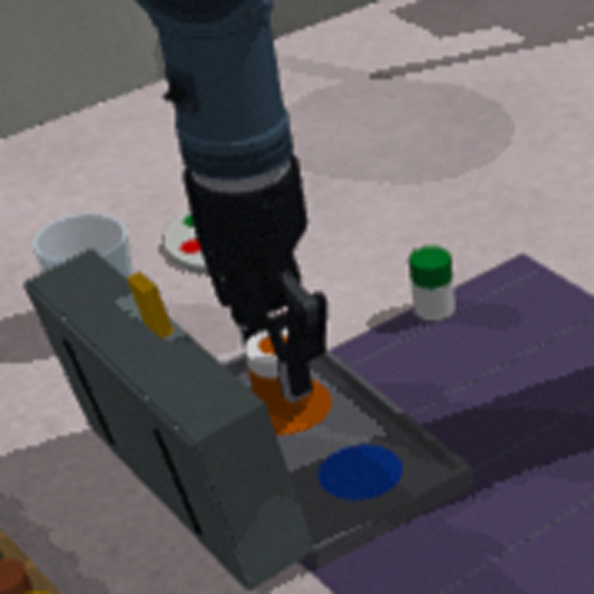

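carry_out(rows=[{"x":0.0025,"y":0.003,"z":0,"ax":0,"ay":0,"az":0,"hand":0.35},{"x":0,"y":0.003,"z":0,"ax":0,"ay":0,"az":0,"hand":0.35},{"x":0,"y":0,"z":0,"ax":0,"ay":0,"az":0,"hand":0.35},{"x":0,"y":0,"z":0,"ax":0,"ay":0,"az":0,"hand":0.35},{"x":0,"y":0,"z":0,"ax":0,"ay":0,"az":0,"hand":0.6},{"x":0,"y":0,"z":0,"ax":0,"ay":0,"az":0,"hand":0.7},{"x":0,"y":0,"z":0,"ax":0,"ay":0,"az":0,"hand":0.7},{"x":0,"y":0,"z":0,"ax":0,"ay":0,"az":0,"hand":0.7},{"x":0,"y":-0.03,"z":0,"ax":0,"ay":0,"az":0,"hand":0.7},{"x":0,"y":-0.035,"z":0,"ax":0,"ay":0,"az":0,"hand":0.7},{"x":0,"y":-0.035,"z":0,"ax":0,"ay":0,"az":0,"hand":0.7},{"x":0,"y":-0.02,"z":0,"ax":0,"ay":0,"az":0,"hand":0.7},{"x":0,"y":0,"z":0,"ax":0,"ay":0,"az":0,"hand":0.7},{"x":0,"y":0,"z":0,"ax":0,"ay":0,"az":0,"hand":0.7}])

```text
t: 24.15
ee_pos: [0.5597, -0.2703, 0.1515]
orientation: [-1.572, 0.003, 1.521]
wrist_force: [0.8, -0.0, 0.7]
opening: 0.0596
```

```bash
python3 -c "
from h import *
go(.3969,.2994,.15,1.524)
snap(19);crop('scene',19,140,60,320,240,3.3)"
```

```text
t 24.15 pos [ 0.5597 -0.2703  0.1515] rpy [-1.572  0.003  1.521] open 0.0596 F [ 0.8 -0.   0.7]
turn total [ 0.001 -0.003 -0.003] rows 1
then shift total [0.5614 0.0015 0.1893] rows 16 per row [0.0351 0.0001 0.0118]
```

View pics/scene19_c140_60.png

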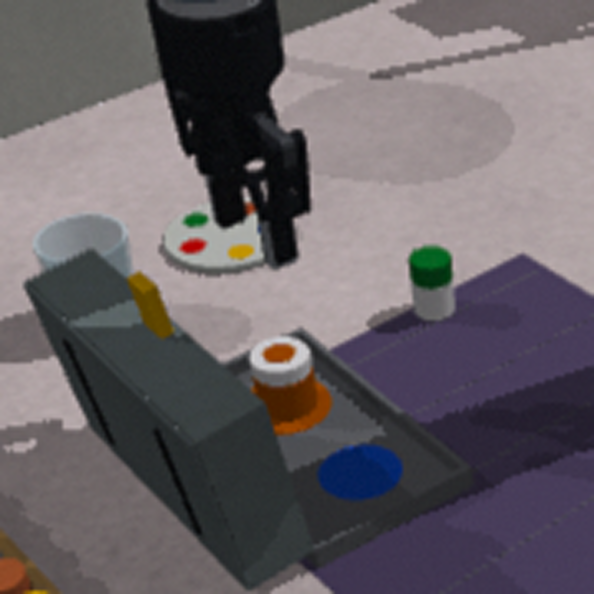

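carry_out(rows=[{"x":0.0351,"y":0,"z":0.0118,"ax":0,"ay":0,"az":0,"hand":0.7},{"x":0.0351,"y":0,"z":0.0118,"ax":0,"ay":0,"az":0,"hand":0.7},{"x":0.0351,"y":0,"z":0.0118,"ax":0,"ay":0,"az":0,"hand":0.7},{"x":0.0351,"y":0,"z":0.0118,"ax":0,"ay":0,"az":0,"hand":0.7},{"x":0.0351,"y":0,"z":0.0118,"ax":0,"ay":0,"az":0,"hand":0.7},{"x":0.0351,"y":0,"z":0.0118,"ax":0,"ay":0,"az":0,"hand":0.7},{"x":0.0351,"y":0,"z":0.0118,"ax":0,"ay":0,"az":0,"hand":0.7},{"x":0.0351,"y":0,"z":0.0118,"ax":0,"ay":0,"az":0,"hand":0.7},{"x":0.0351,"y":0,"z":0.0118,"ax":0,"ay":0,"az":0,"hand":0.7},{"x":0.0351,"y":0,"z":0.0118,"ax":0,"ay":0,"az":0,"hand":0.7},{"x":0.0351,"y":0,"z":0.0118,"ax":0,"ay":0,"az":0,"hand":0.7},{"x":0.0351,"y":0,"z":0.0118,"ax":0,"ay":0,"az":0,"hand":0.7},{"x":0.0351,"y":0,"z":0.0118,"ax":0,"ay":0,"az":0,"hand":0.7},{"x":0.0351,"y":0,"z":0.0118,"ax":0,"ay":0,"az":0,"hand":0.7},{"x":0.0351,"y":0,"z":0.0118,"ax":0,"ay":0,"az":0,"hand":0.7},{"x":0.0351,"y":0,"z":0.0118,"ax":0,"ay":0,"az":0,"hand":0.7},{"x":0,"y":0,"z":0,"ax":0,"ay":0,"az":0,"hand":0.7},{"x":0,"y":0,"z":0,"ax":0,"ay":0,"az":0,"hand":0.7},{"x":0,"y":0,"z":0,"ax":0,"ay":0,"az":0,"hand":0.7},{"x":0,"y":0,"z":0,"ax":0,"ay":0,"az":0,"hand":0.7}])

```text
t: 25.92
ee_pos: [0.3979, 0.2983, 0.1481]
orientation: [-1.567, 0.005, 1.519]
wrist_force: [0.3, 0.4, 0.3]
opening: 0.0596
```

```bash
python3 -c "
from h import *
snap(20);crop('scene',20,380,160,540,330,3.5);crop('top',20,370,170,490,280,5)
go(.3969,.2994,.028,1.524)"
```

```text
t 26.02 pos [0.3984 0.2984 0.1487] rpy [-1.568  0.003  1.518] open 0.06 F [ 0.2 -0.3 -0.4]
turn total [-0.003 -0.006 -0.003] rows 1
then shift total [0.0009 0.1207 0.0016] rows 4 per row [0.0002 0.0302 0.0004]
```

View pics/scene20_c380_160.png

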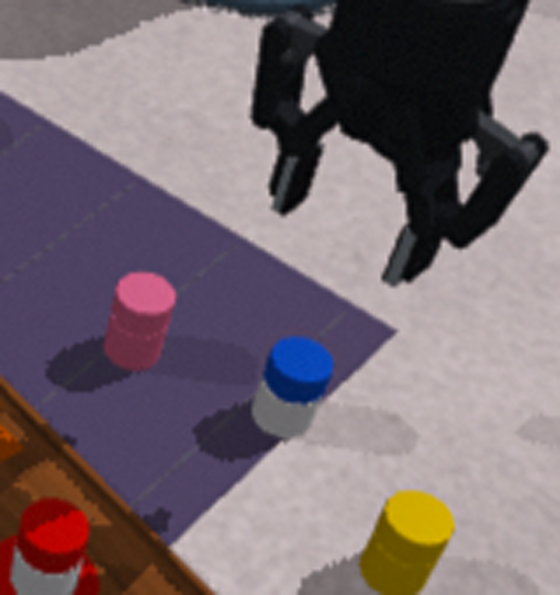

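View pics/top20_c370_170.png

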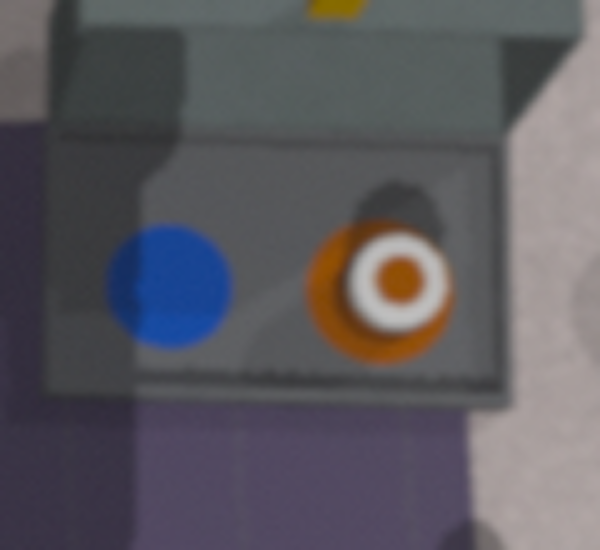

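carry_out(rows=[{"x":0.001,"y":0.033,"z":0.001,"ax":0,"ay":-0.005,"az":0,"hand":0.7},{"x":0,"y":0.033,"z":0,"ax":0,"ay":0,"az":0,"hand":0.7},{"x":0,"y":0.033,"z":0,"ax":0,"ay":0,"az":0,"hand":0.7},{"x":0,"y":0.021,"z":0,"ax":0,"ay":0,"az":0,"hand":0.7},{"x":0,"y":0,"z":0,"ax":0,"ay":0,"az":0,"hand":0.7},{"x":0,"y":0,"z":0,"ax":0,"ay":0,"az":0,"hand":0.7},{"x":0,"y":0,"z":0,"ax":0,"ay":0,"az":0,"hand":0.3},{"x":0,"y":0,"z":0,"ax":0,"ay":0,"az":0,"hand":0.2},{"x":0,"y":0,"z":0,"ax":0,"ay":0,"az":0,"hand":0.2},{"x":0,"y":0,"z":0,"ax":0,"ay":0,"az":0,"hand":0.2},{"x":0,"y":0,"z":0,"ax":0,"ay":0,"az":0,"hand":0.2},{"x":0,"y":0,"z":0,"ax":0,"ay":0,"az":0,"hand":0.2}], force=30)

```text
t: 27.02
ee_pos: [0.3985, 0.3022, 0.0313]
orientation: [-1.571, -0.001, 1.526]
wrist_force: [-0.0, -1.7, 7.3]
opening: 0.0334
```

```bash
python3 -c "
from h import *
go(.5650,-.1705,.13,1.524)
snap(21);crop('scene',21,380,160,540,330,3.5)
print(tri({'top':(450,226),'scene':(140+278/3.3,60+353/3.3)}))
"
```

```text
t 27.02 pos [0.3985 0.3022 0.0313] rpy [-1.571e+00 -1.000e-03  1.526e+00] open 0.0334 F [-0.  -1.7  7.3]
turn total [0.    0.002 0.001] rows 1
then shift total [-0.4644 -0.0987 -0.1884] rows 14 per row [-0.0332 -0.007  -0.0135]
(array([ 0.55742562, -0.27065845,  0.05034143]), {'top': array([-0.1,  0.1]), 'scene': array([-0.1, -0. ])})
```

View pics/scene21_c380_160.png

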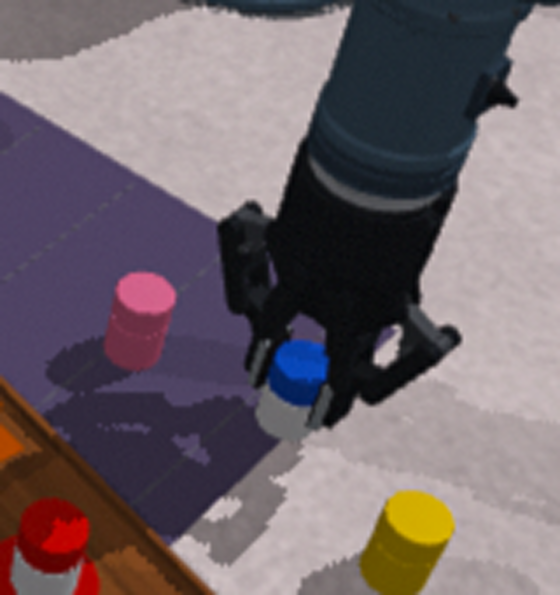

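carry_out(rows=[{"x":0,"y":-0.03,"z":0,"ax":0,"ay":0,"az":0,"hand":0.2},{"x":0,"y":-0.035,"z":0,"ax":0,"ay":0,"az":0,"hand":0.2},{"x":0,"y":-0.035,"z":0,"ax":0,"ay":0,"az":0,"hand":0.2},{"x":-0.0332,"y":0,"z":-0.0135,"ax":0,"ay":0,"az":0,"hand":0.2},{"x":-0.0332,"y":0,"z":-0.0135,"ax":0,"ay":0,"az":0,"hand":0.2},{"x":-0.0332,"y":0,"z":-0.0135,"ax":0,"ay":0,"az":0,"hand":0.2},{"x":-0.0332,"y":0,"z":-0.0135,"ax":0,"ay":0,"az":0,"hand":0.2},{"x":-0.0332,"y":0,"z":-0.0135,"ax":0,"ay":0,"az":0,"hand":0.2},{"x":-0.0332,"y":0,"z":-0.0135,"ax":0,"ay":0,"az":0,"hand":0.2},{"x":-0.0332,"y":0,"z":-0.0135,"ax":0,"ay":0,"az":0,"hand":0.2},{"x":-0.0332,"y":0,"z":-0.0135,"ax":0,"ay":0,"az":0,"hand":0.2},{"x":-0.0332,"y":0,"z":-0.0135,"ax":0,"ay":0,"az":0,"hand":0.2},{"x":-0.0332,"y":0,"z":-0.0135,"ax":0,"ay":0,"az":0,"hand":0.2},{"x":-0.0332,"y":0,"z":-0.0135,"ax":0,"ay":0,"az":0,"hand":0.2},{"x":-0.0332,"y":0,"z":-0.0135,"ax":0,"ay":0,"az":0,"hand":0.2},{"x":-0.0332,"y":0,"z":-0.0135,"ax":0,"ay":0,"az":0,"hand":0.2},{"x":-0.0332,"y":0,"z":-0.0135,"ax":0,"ay":0,"az":0,"hand":0.2}])

```text
t: 28.53
ee_pos: [0.5655, -0.1724, 0.1302]
orientation: [-1.569, 0.001, 1.527]
wrist_force: [-0.1, 0.5, -0.6]
opening: 0.0338
```

carry_out(rows=[{"x":0,"y":0,"z":0,"ax":0,"ay":0,"az":0,"hand":0.2},{"x":0,"y":0,"z":0,"ax":0,"ay":0,"az":0,"hand":0.2},{"x":0,"y":0,"z":0,"ax":0,"ay":0,"az":0,"hand":0.2},{"x":0,"y":0,"z":0,"ax":0,"ay":0,"az":0,"hand":0.2},{"x":0,"y":0,"z":0,"ax":0,"ay":0,"az":0,"hand":0.2},{"x":0,"y":0,"z":0,"ax":0,"ay":0,"az":0,"hand":0.2}])

```text
t: 29.03
ee_pos: [0.565, -0.1692, 0.1297]
orientation: [-1.568, 0.001, 1.529]
wrist_force: [-0.3, 0.0, -1.1]
opening: 0.0337
```

```bash
python3 -c "
from h import *
go(.5650,-.1705,.0370,1.524)
snap(22);crop('scene',22,140,60,320,240,3.3)
"
```

```text
t 29.03 pos [ 0.565  -0.1692  0.1297] rpy [-1.568e+00  1.000e-03  1.529e+00] open 0.0337 F [-0.3  0.  -1.1]
turn total [-0.003  0.005 -0.001] rows 1
then shift total [-0.0013  0.0927 -0.    ] rows 3 per row [-0.0004  0.0309 -0.    ]
```

View pics/scene22_c140_60.png

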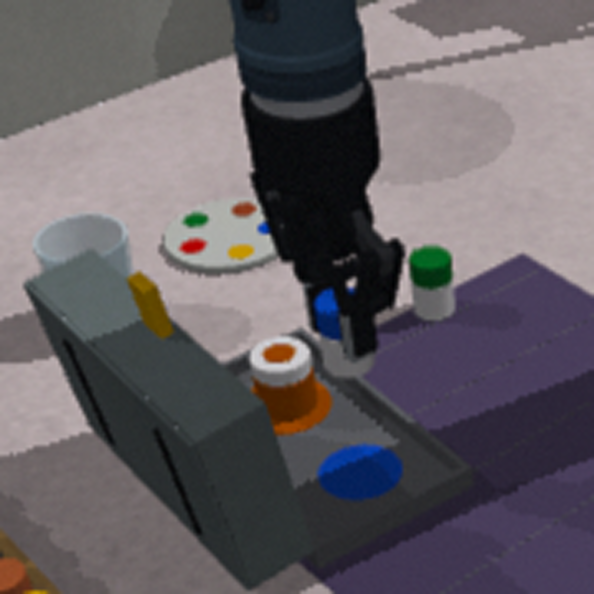

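carry_out(rows=[{"x":0,"y":0.03,"z":0,"ax":0,"ay":0.003,"az":0,"hand":0.2},{"x":0,"y":0.03,"z":0,"ax":0,"ay":0,"az":0,"hand":0.2},{"x":0,"y":0.02,"z":0,"ax":0,"ay":0,"az":0,"hand":0.2},{"x":0,"y":0.011,"z":0,"ax":0,"ay":0,"az":0,"hand":0.2},{"x":0,"y":0,"z":0,"ax":0,"ay":0,"az":0,"hand":0.2},{"x":0,"y":0,"z":0,"ax":0,"ay":0,"az":0,"hand":0.2},{"x":0,"y":0,"z":0,"ax":0,"ay":0,"az":0,"hand":0.2},{"x":0,"y":0,"z":0,"ax":0,"ay":0,"az":0,"hand":0.2}])

```text
t: 29.8
ee_pos: [0.5657, -0.1717, 0.0397]
orientation: [-1.57, 0.002, 1.523]
wrist_force: [-0.4, -0.7, -0.6]
opening: 0.0331
```

```bash
python3 -c "
from h import *
go(.5650,-.1705,.0365,1.524)
snap(23);crop('scene',23,140,60,320,240,3.3)
"
```

```text
t 29.8 pos [ 0.5657 -0.1717  0.0397] rpy [-1.57   0.002  1.523] open 0.0331 F [-0.4 -0.7 -0.6]
turn total [-0.    -0.001 -0.002] rows 1
then shift total [0.0011 0.0032 0.0008] rows 1 per row [0.0011 0.0032 0.0008]
```

View pics/scene23_c140_60.png

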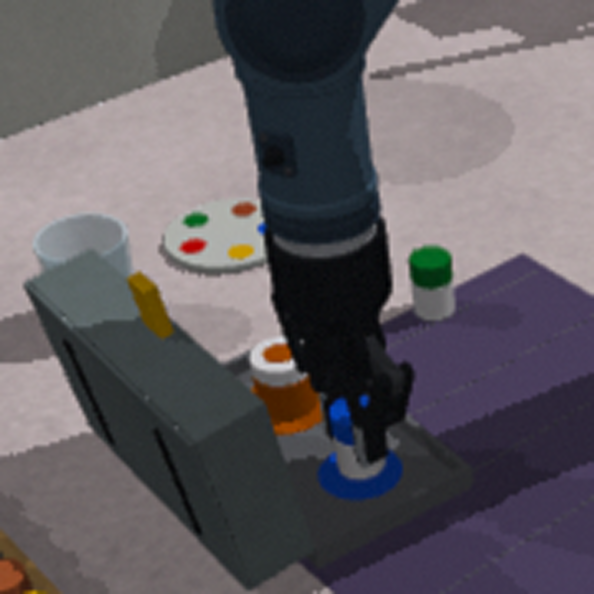

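carry_out(rows=[{"x":0.001,"y":0.0035,"z":0,"ax":0,"ay":0,"az":0,"hand":0.2},{"x":0,"y":0,"z":0,"ax":0,"ay":0,"az":0,"hand":0.2},{"x":0,"y":0,"z":0,"ax":0,"ay":0,"az":0,"hand":0.2},{"x":0,"y":0,"z":0,"ax":0,"ay":0,"az":0,"hand":0.5},{"x":0,"y":0,"z":0,"ax":0,"ay":0,"az":0,"hand":0.6},{"x":0,"y":0,"z":0,"ax":0,"ay":0,"az":0,"hand":0.6},{"x":0,"y":0,"z":0,"ax":0,"ay":0,"az":0,"hand":0.6},{"x":0,"y":-0.03,"z":0,"ax":0,"ay":0,"az":0,"hand":0.6},{"x":0,"y":-0.04,"z":0,"ax":0,"ay":0,"az":0,"hand":0.6},{"x":0,"y":-0.04,"z":0,"ax":0,"ay":0,"az":0,"hand":0.6},{"x":0,"y":-0.04,"z":0,"ax":0,"ay":0,"az":0,"hand":0.6},{"x":0,"y":-0.04,"z":0,"ax":0,"ay":0,"az":0,"hand":0.6},{"x":0,"y":-0.02,"z":0,"ax":0,"ay":0,"az":0,"hand":0.6},{"x":0,"y":0,"z":0,"ax":0,"ay":0,"az":0,"hand":0.6},{"x":0,"y":0,"z":0,"ax":0,"ay":0,"az":0,"hand":0.6},{"x":0,"y":0,"z":0,"ax":0,"ay":0,"az":0,"hand":0.6}])

```text
t: 31.23
ee_pos: [0.5644, -0.1696, 0.2441]
orientation: [-1.566, 0.001, 1.523]
wrist_force: [-0.1, -0.0, -0.7]
opening: 0.0507
```

```bash
python3 -c "
from h import *
I=snap(24);crop('scene',24,140,60,320,240,3.3);crop('top',24,370,170,490,280,5)
print(blobs(mask(I['scene'],22,32,s=120),20))
go(.6660,-.2255,.240,1.524)
"
```

```text
[(array([212.6, 135.8]), [209, 134, 8, 5, 26]), (array([185.1, 152.7]), [179, 143, 14, 20, 130]), (array([ 90.8, 184.1]), [84, 178, 15, 18, 128]), (array([364.9, 194.6]), [355, 186, 21, 18, 266]), (array([ 86.6, 222. ]), [79, 216, 17, 19, 156]), (array([149.7, 247.3]), [142, 239, 17, 21, 211]), (array([495.7, 314.9]), [483, 300, 27, 31, 578])]
t 31.33 pos [ 0.5639 -0.1695  0.243 ] rpy [-1.564e+00  1.000e-03  1.523e+00] open 0.0514 F [-0.2 -0.4 -0.2]
turn total [-0.007 -0.001 -0.001] rows 1
then shift total [-0.0512  0.003  -0.1046] rows 4 per row [-0.0128  0.0008 -0.0261]
```

View pics/scene24_c140_60.png

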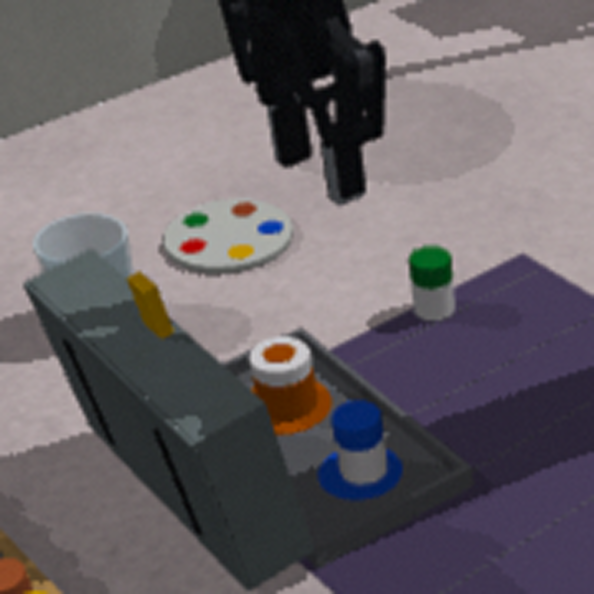

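View pics/top24_c370_170.png

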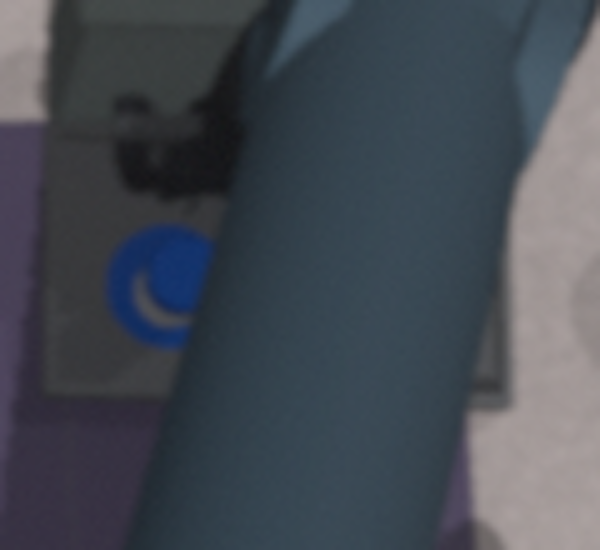

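carry_out(rows=[{"x":-0.0128,"y":0,"z":-0.0262,"ax":0,"ay":0,"az":0,"hand":0.6},{"x":-0.0128,"y":0,"z":-0.0262,"ax":0,"ay":0,"az":0,"hand":0.6},{"x":-0.0128,"y":0,"z":-0.0262,"ax":0,"ay":0,"az":0,"hand":0.6},{"x":-0.0128,"y":0,"z":-0.026,"ax":0,"ay":0,"az":0,"hand":0.6},{"x":0,"y":0,"z":0,"ax":0,"ay":0,"az":0,"hand":0.6},{"x":0,"y":0,"z":0,"ax":0,"ay":0,"az":0,"hand":0.6},{"x":0,"y":0,"z":0,"ax":0,"ay":0,"az":0,"hand":0.6},{"x":0,"y":0,"z":0,"ax":0,"ay":0,"az":0,"hand":0.6}])

```text
t: 32.0
ee_pos: [0.6662, -0.2256, 0.2441]
orientation: [-1.566, 0.001, 1.523]
wrist_force: [0.8, 0.8, -0.1]
opening: 0.051
```

```bash
python3 -c "
from h import *
I=snap(25);crop('scene',25,140,40,280,180,4.2)
go(.6657,-.2255,.170,1.524)
"
```

```text
t 32.1 pos [ 0.6666 -0.2255  0.245 ] rpy [-1.568e+00  1.000e-03  1.523e+00] open 0.0516 F [-0.4 -0.2 -0.9]
turn total [-0.003 -0.001 -0.001] rows 1
then shift total [-0.      0.075   0.0009] rows 2 per row [-0.      0.0375  0.0004]
```

View pics/scene25_c140_40.png

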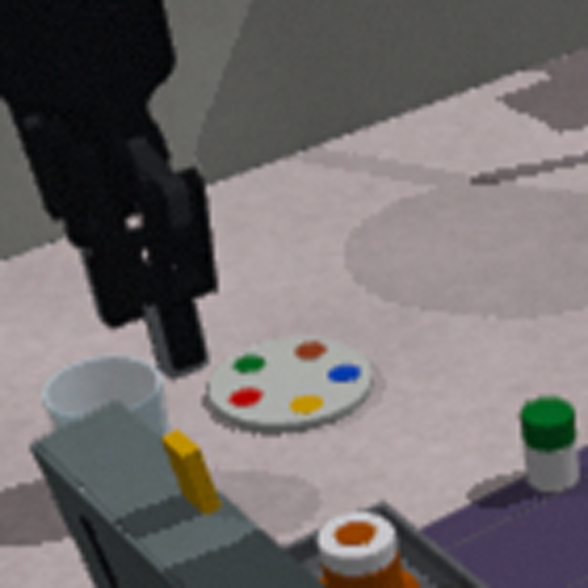

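carry_out(rows=[{"x":0,"y":0.03,"z":0.0005,"ax":0,"ay":0,"az":0,"hand":0.6},{"x":0,"y":0.025,"z":0,"ax":0,"ay":0,"az":0,"hand":0.6},{"x":0,"y":0.019,"z":0,"ax":0,"ay":0,"az":0,"hand":0.6},{"x":0,"y":0,"z":0,"ax":0,"ay":0,"az":0,"hand":0.6},{"x":0,"y":0,"z":0,"ax":0,"ay":0,"az":0,"hand":0.6},{"x":0,"y":0,"z":0,"ax":0,"ay":0,"az":0,"hand":0.6},{"x":0,"y":0,"z":0,"ax":0,"ay":0,"az":0,"hand":0.6}])

```text
t: 32.68
ee_pos: [0.668, -0.2269, 0.1737]
orientation: [-1.572, 0.003, 1.523]
wrist_force: [-0.5, -1.0, -0.9]
opening: 0.051
```

```bash
python3 arc.py 0 20 | head -3;python3 -c "
from h import *
I=snap(26);crop('scene',26,140,40,280,180,4.2)
"
```

```text
[ 0.668  -0.2269  0.1737] 0.05097978184299813 [-0.5 -1.  -0.9]
r 0.16368069085635048 theta 1.696766962780248
theta 1.61  y -0.0019 z 0.0131
```

View pics/scene26_c140_40.png

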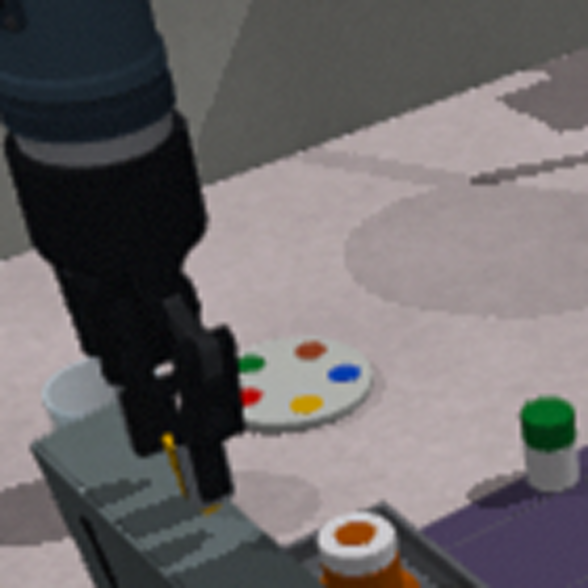

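carry_out(rows=[{"x":0,"y":0.004,"z":0.002,"ax":0,"ay":0,"az":0,"hand":0.6},{"x":0,"y":0,"z":0,"ax":0,"ay":0,"az":0,"hand":0.6},{"x":0,"y":0,"z":0,"ax":0,"ay":0,"az":0,"hand":0.3},{"x":0,"y":0,"z":0,"ax":0,"ay":0,"az":0,"hand":0.1},{"x":0,"y":0,"z":0,"ax":0,"ay":0,"az":0,"hand":0.1},{"x":0,"y":0,"z":0,"ax":0,"ay":0,"az":0,"hand":0.1},{"x":0,"y":0,"z":0,"ax":0,"ay":0,"az":0,"hand":0.1},{"x":0,"y":0,"z":0,"ax":0,"ay":0,"az":0,"hand":0.1}], force=30)

```text
t: 33.45
ee_pos: [0.6649, -0.2255, 0.1672]
orientation: [-1.568, 0.001, 1.523]
wrist_force: [0.1, 2.7, 1.0]
opening: 0.0214
```

```bash
python3 arc.py 0.1 20
```

```text
[ 0.6649 -0.2255  0.1672] 0.021419895407237176 [0.1 2.7 1. ]
r 0.15670576501042935 theta 1.6847687706714076
theta 1.61  y -0.0017 z 0.0123
theta 1.53  y -0.0007 z 0.0124
theta 1.45  y 0.0002 z 0.0124
theta 1.37  y 0.0012 z 0.0123
theta 1.29  y 0.0022 z 0.0122
theta 1.21  y 0.0032 z 0.0120
theta 1.13  y 0.0041 z 0.0117
theta 1.05  y 0.0050 z 0.0113
theta 0.97  y 0.0059 z 0.0109
theta 0.89  y 0.0067 z 0.0104
theta 0.81  y 0.0075 z 0.0098
theta 0.73  y 0.0083 z 0.0092
theta 0.65  y 0.0090 z 0.0085
theta 0.58  y 0.0096 z 0.0078
theta 0.50  y 0.0102 z 0.0070
theta 0.42  y 0.0107 z 0.0062
theta 0.34  y 0.0112 z 0.0053
theta 0.26  y 0.0116 z 0.0044
theta 0.18  y 0.0119 z 0.0035
theta 0.10  y 0.0121 z 0.0025
```

carry_out(rows=[{"x":0,"y":-0.0017,"z":0.0123,"ax":0,"ay":0,"az":0,"hand":0.1},{"x":0,"y":-0.0007,"z":0.0124,"ax":0,"ay":0,"az":0,"hand":0.1},{"x":0,"y":0.0002,"z":0.0124,"ax":0,"ay":0,"az":0,"hand":0.1},{"x":0,"y":0.0012,"z":0.0123,"ax":0,"ay":0,"az":0,"hand":0.1},{"x":0,"y":0.0022,"z":0.0122,"ax":0,"ay":0,"az":0,"hand":0.1},{"x":0,"y":0.0032,"z":0.012,"ax":0,"ay":0,"az":0,"hand":0.1},{"x":0,"y":0.0041,"z":0.0117,"ax":0,"ay":0,"az":0,"hand":0.1},{"x":0,"y":0.005,"z":0.0113,"ax":0,"ay":0,"az":0,"hand":0.1},{"x":0,"y":0.0059,"z":0.0109,"ax":0,"ay":0,"az":0,"hand":0.1},{"x":0,"y":0.0067,"z":0.0104,"ax":0,"ay":0,"az":0,"hand":0.1},{"x":0,"y":0,"z":0,"ax":0,"ay":0,"az":0,"hand":0.1},{"x":0,"y":0,"z":0,"ax":0,"ay":0,"az":0,"hand":0.1}])

```text
t: 34.45
ee_pos: [0.5467, -0.2196, 0.1413]
orientation: [-1.568, 0.0, 1.523]
wrist_force: [-1.5, 3.4, 2.4]
opening: 0.0215
```

```bash
python3 arc.py 0.08 10;python3 -c "
from h import *
I=snap(27);crop('scene',27,140,40,320,240,3)
"
```

```text
[ 0.5467 -0.2196  0.1413] 0.021475883799086444 [-1.5  3.4  2.4]
r 0.15700113715464079 theta 0.8919745138268449
theta 0.81  y 0.0077 z 0.0101
theta 0.73  y 0.0085 z 0.0094
theta 0.65  y 0.0093 z 0.0087
theta 0.57  y 0.0099 z 0.0079
theta 0.49  y 0.0105 z 0.0071
theta 0.40  y 0.0111 z 0.0062
theta 0.32  y 0.0115 z 0.0053
theta 0.24  y 0.0119 z 0.0043
theta 0.16  y 0.0122 z 0.0033
theta 0.08  y 0.0125 z 0.0023
```

View pics/scene27_c140_40.png

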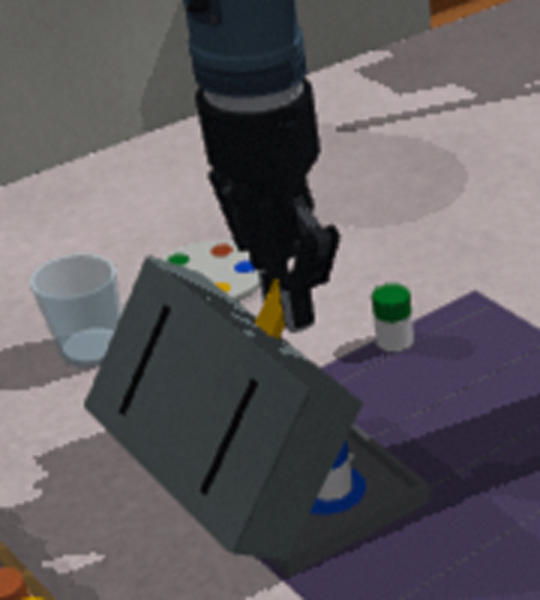

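carry_out(rows=[{"x":0,"y":0.0077,"z":0.0101,"ax":0,"ay":0,"az":0,"hand":0.1},{"x":0,"y":0.0085,"z":0.0094,"ax":0,"ay":0,"az":0,"hand":0.1},{"x":0,"y":0.0093,"z":0.0087,"ax":0,"ay":0,"az":0,"hand":0.1},{"x":0,"y":0.0099,"z":0.0079,"ax":0,"ay":0,"az":0,"hand":0.1},{"x":0,"y":0.0105,"z":0.0071,"ax":0,"ay":0,"az":0,"hand":0.1},{"x":0,"y":0.0111,"z":0.0062,"ax":0,"ay":0,"az":0,"hand":0.1},{"x":0,"y":0.0115,"z":0.0053,"ax":0,"ay":0,"az":0,"hand":0.1},{"x":0,"y":0.0119,"z":0.0043,"ax":0,"ay":0,"az":0,"hand":0.1},{"x":0,"y":0.0122,"z":0.0033,"ax":0,"ay":0,"az":0,"hand":0.1},{"x":0,"y":0,"z":0,"ax":0,"ay":0,"az":0,"hand":0.1},{"x":0,"y":0,"z":0,"ax":0,"ay":0,"az":0,"hand":0.1},{"x":0,"y":0,"z":0,"ax":0,"ay":0,"az":0,"hand":0.1}])

```text
t: 35.55
ee_pos: [0.4843, -0.2165, 0.0486]
orientation: [-1.566, 0.0, 1.524]
wrist_force: [0.6, 4.6, -0.9]
opening: 0.0219
```

```bash
python3 arc.py -0.02 4;python3 -c "
from h import *
I=snap(28);crop('scene',28,140,40,320,240,3)
"
```

```text
[ 0.4843 -0.2165  0.0486] 0.0218696647679611 [ 0.6  4.6 -0.9]
r 0.15716665630705984 theta 0.16437397999280068
theta 0.12  y 0.0071 z 0.0015
theta 0.07  y 0.0071 z 0.0011
theta 0.03  y 0.0072 z 0.0008
theta -0.02  y 0.0072 z 0.0005
```

View pics/scene28_c140_40.png

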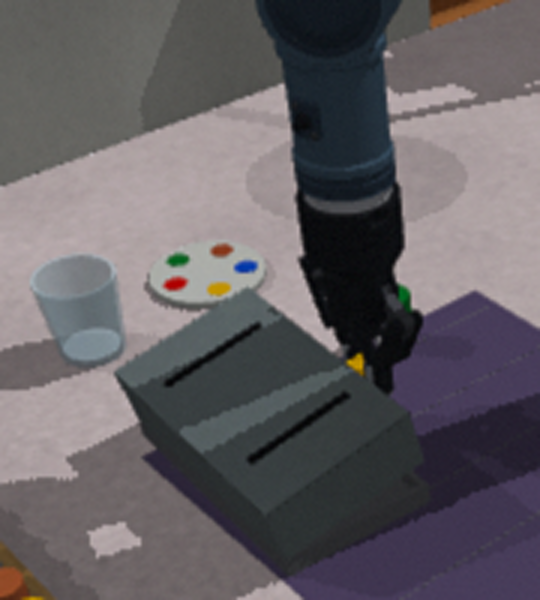

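carry_out(rows=[{"x":0,"y":0.0071,"z":0.0015,"ax":0,"ay":0,"az":0,"hand":0.1},{"x":0,"y":0.0071,"z":0.0011,"ax":0,"ay":0,"az":0,"hand":0.1},{"x":0,"y":0.0072,"z":0.0008,"ax":0,"ay":0,"az":0,"hand":0.1},{"x":0,"y":0.005,"z":0.0005,"ax":0,"ay":0,"az":0,"hand":0.1},{"x":0,"y":0,"z":0,"ax":0,"ay":0,"az":0,"hand":0.1},{"x":0,"y":0,"z":0,"ax":0,"ay":0,"az":0,"hand":0.1},{"x":0,"y":0,"z":0,"ax":0,"ay":0,"az":0,"hand":0.1}])

```text
t: 36.23
ee_pos: [0.4802, -0.2164, 0.0225]
orientation: [-1.566, -0.0, 1.524]
wrist_force: [-0.6, 5.1, -1.0]
opening: 0.0214
```

```bash
python3 arc.py -0.02 1;python3 -c "
from h import *
I=snap(29);crop('scene',29,140,100,320,240,3.6)
"
```

```text
[ 0.4802 -0.2164  0.0225] 0.021447906628330158 [-0.6  5.1 -1. ]
r 0.15748208783426962 theta -0.0037175240566690235
theta -0.02  y 0.0025 z 0.0001
```

View pics/scene29_c140_100.png

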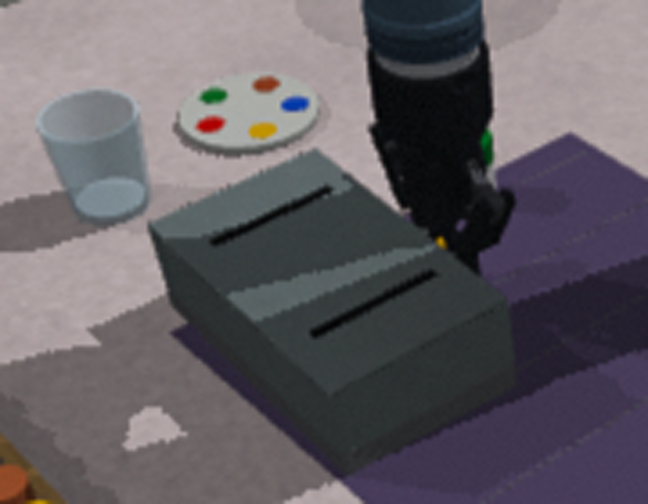

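carry_out(rows=[{"x":0,"y":0.002,"z":0,"ax":0,"ay":0,"az":0,"hand":0.1},{"x":0,"y":0.0015,"z":0,"ax":0,"ay":0,"az":0,"hand":0.1},{"x":0,"y":0,"z":0,"ax":0,"ay":0,"az":0,"hand":0.1},{"x":0,"y":0,"z":0,"ax":0,"ay":0,"az":0,"hand":0.1},{"x":0,"y":0,"z":0,"ax":0,"ay":0,"az":0,"hand":0.1}])

```text
t: 36.75
ee_pos: [0.4799, -0.2163, 0.0191]
orientation: [-1.566, -0.0, 1.524]
wrist_force: [-1.3, 5.6, -0.5]
opening: 0.0211
```

carry_out(rows=[{"x":0,"y":0,"z":0,"ax":0,"ay":0,"az":0,"hand":0.4},{"x":0,"y":0,"z":0,"ax":0,"ay":0,"az":0,"hand":0.5},{"x":0,"y":0,"z":0,"ax":0,"ay":0,"az":0,"hand":0.5},{"x":0,"y":0,"z":0,"ax":0,"ay":0,"az":0,"hand":0.5},{"x":0,"y":-0.02,"z":0,"ax":0,"ay":0,"az":0,"hand":0.5},{"x":0,"y":-0.03,"z":0,"ax":0,"ay":0,"az":0,"hand":0.5},{"x":0,"y":-0.03,"z":0.01,"ax":0,"ay":0,"az":0,"hand":0},{"x":0,"y":0,"z":0,"ax":0,"ay":0,"az":0,"hand":0},{"x":0,"y":0,"z":0,"ax":0,"ay":0,"az":0,"hand":0},{"x":0,"y":0,"z":0,"ax":0,"ay":0,"az":0,"hand":0},{"x":0,"y":0,"z":0,"ax":0,"ay":0,"az":0,"hand":0},{"x":0,"y":0,"z":0,"ax":0,"ay":0,"az":0,"hand":0}])

```text
t: 37.75
ee_pos: [0.4698, -0.2167, 0.0977]
orientation: [-1.566, 0.002, 1.523]
wrist_force: [-0.4, -0.3, -0.0]
opening: -0.0003
```

```bash
python3 -c "
from h import *
I=snap(30);crop('scene',30,170,130,290,240,6)
go(.4740,-.2163,.055,1.524)
"
```

```text
t 37.85 pos [ 0.47   -0.2168  0.0979] rpy [-1.566  0.002  1.523] open 0.0001 F [-0.6  0.1  0.1]
turn total [-0.005 -0.001 -0.002] rows 1
then shift total [ 0.0007  0.0429 -0.004 ] rows 2 per row [ 0.0004  0.0214 -0.002 ]
```

View pics/scene30_c170_130.png

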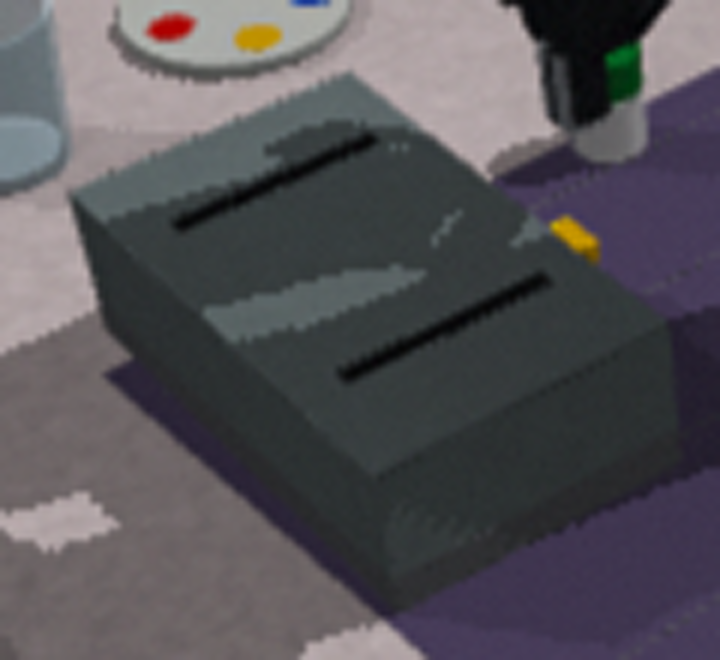

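carry_out(rows=[{"x":0,"y":0.022,"z":0,"ax":0,"ay":0,"az":0,"hand":0},{"x":0,"y":0.022,"z":0,"ax":0,"ay":0,"az":0,"hand":0},{"x":0,"y":0.004,"z":0,"ax":0,"ay":0,"az":0,"hand":0},{"x":0,"y":0,"z":0,"ax":0,"ay":0,"az":0,"hand":0},{"x":0,"y":0,"z":0,"ax":0,"ay":0,"az":0,"hand":0},{"x":0,"y":0,"z":0,"ax":0,"ay":0,"az":0,"hand":0}])

```text
t: 38.35
ee_pos: [0.4713, -0.2177, 0.0518]
orientation: [-1.57, 0.002, 1.523]
wrist_force: [-0.7, 0.1, 0.1]
opening: 0.0
```

carry_out(rows=[{"x":0,"y":0.003,"z":0,"ax":0,"ay":0,"az":0,"hand":0},{"x":0,"y":0,"z":0,"ax":0,"ay":0,"az":0,"hand":0},{"x":0,"y":0,"z":0,"ax":0,"ay":0,"az":0,"hand":0}])

```text
t: 38.6
ee_pos: [0.4709, -0.2172, 0.0484]
orientation: [-1.569, 0.002, 1.523]
wrist_force: [-0.4, -0.5, -0.0]
opening: -0.0003
```

carry_out(rows=[{"x":0,"y":0.003,"z":0,"ax":0,"ay":0,"az":0,"hand":0},{"x":0,"y":0,"z":0,"ax":0,"ay":0,"az":0,"hand":0},{"x":0,"y":0,"z":0,"ax":0,"ay":0,"az":0,"hand":0}])

```text
t: 38.85
ee_pos: [0.4713, -0.2175, 0.0469]
orientation: [-1.57, 0.001, 1.523]
wrist_force: [-3.6, 1.1, 13.9]
opening: 0.0005
```

carry_out(rows=[{"x":0,"y":0.003,"z":0,"ax":0,"ay":0,"az":0,"hand":0},{"x":0,"y":0,"z":0,"ax":0,"ay":0,"az":0,"hand":0},{"x":0,"y":0,"z":0,"ax":0,"ay":0,"az":0,"hand":0}])

```text
t: 39.1
ee_pos: [0.4714, -0.2176, 0.0464]
orientation: [-1.569, -0.002, 1.522]
wrist_force: [-10.5, 4.9, 33.4]
opening: 0.0
```

```bash
python3 -c "
from h import *
I=snap(31);crop('scene',31,230,130,310,210,7)
print(get_state()['wrist_force'],get_state()['ee_pos'])
"
```

```text
[-10.29554041   4.46612761  32.68678909] [ 0.47140758 -0.21760143  0.04643833]
```

View pics/scene31_c230_130.png

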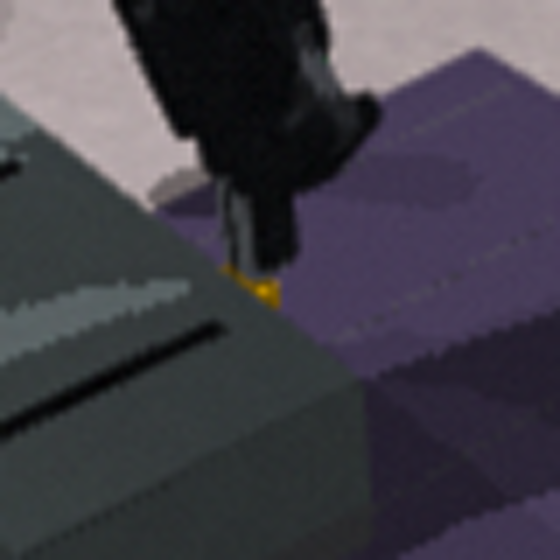

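carry_out(rows=[{"x":0,"y":-0.01,"z":0,"ax":0,"ay":0,"az":0,"hand":0},{"x":0,"y":-0.03,"z":0,"ax":0,"ay":0,"az":0,"hand":0},{"x":0,"y":-0.04,"z":0,"ax":0,"ay":0,"az":0,"hand":0},{"x":0,"y":-0.04,"z":0,"ax":0,"ay":0,"az":0,"hand":0},{"x":0,"y":-0.04,"z":0,"ax":0,"ay":0,"az":0,"hand":0},{"x":0.035,"y":0,"z":0,"ax":0,"ay":0,"az":0,"hand":0},{"x":0.035,"y":0,"z":0,"ax":0,"ay":0,"az":0,"hand":0},{"x":0.035,"y":0,"z":0,"ax":0,"ay":0,"az":0,"hand":0},{"x":0.035,"y":0,"z":0,"ax":0,"ay":0,"az":0,"hand":0},{"x":0.035,"y":0,"z":0,"ax":0,"ay":0,"az":0,"hand":0},{"x":0.035,"y":0,"z":0,"ax":0,"ay":0,"az":0,"hand":0},{"x":0,"y":0,"z":0,"ax":0,"ay":0,"az":0,"hand":0},{"x":0,"y":0,"z":0,"ax":0,"ay":0,"az":0,"hand":0},{"x":0,"y":0,"z":0,"ax":0,"ay":0,"az":0,"hand":0}])

```text
t: 40.37
ee_pos: [0.4808, -0.0077, 0.2015]
orientation: [-1.568, 0.002, 1.523]
wrist_force: [-1.0, -0.1, 0.5]
opening: -0.0002
```

```bash
python3 - <<'E'
from h import *
I=snap(32)
case=np.array([.5723,-.2207,-.001])
for nm,P in(("shut",0),("06",.06)):
  for n in C:
    print(nm,n,proj(n,np.array([rz(-.0471)@lidpt(q,P)[0]+case for q in((-.065,-.11,.07),(-.065,.11,.07),(.065,.11,.07))])).round(1).tolist())
o={n:near(mask(I[n],22,32,s=120),*uv)[0] for n,uv in(("scene",(265,170)),("top",(429,256)))};print("tab",o,tri(o))
o={}
for n,u in(("scene",(394,312)),("top",(212,215))):
    hs=cv2.cvtColor(I[n],cv2.COLOR_RGB2HSV)
crop("scene",32,170,130,290,240,6);crop("top",32,180,180,300,270,6)
b={n:near(mask(I[n],50,80,s=120),*uv) for n,uv in(("scene",(270,138)),("top",(464,296)))};print("green",b)
E
```

```text
shut scene [[228.2, 141.8], [281.7, 183.7], [232.2, 208.9]]
shut top [[478.3, 248.0], [381.1, 245.8], [381.3, 189.8]]
06 scene [[226.6, 139.6], [280.3, 181.6], [231.0, 209.6]]
06 top [[479.2, 246.1], [381.5, 243.9], [381.3, 188.5]]
tab {'scene': array([265.6, 169.7]), 'top': array([426.1, 255.8])} (array([ 0.48711597, -0.20977106,  0.04085509]), {'scene': array([-2.2, -0.4]), 'top': array([-1.6,  1.7])})
green {'scene': (array([270. , 138.1]), [264, 135, 13, 7, 71]), 'top': (array([464.2, 295.5]), [458, 289, 14, 14, 148])}
```

View pics/scene32_c170_130.png

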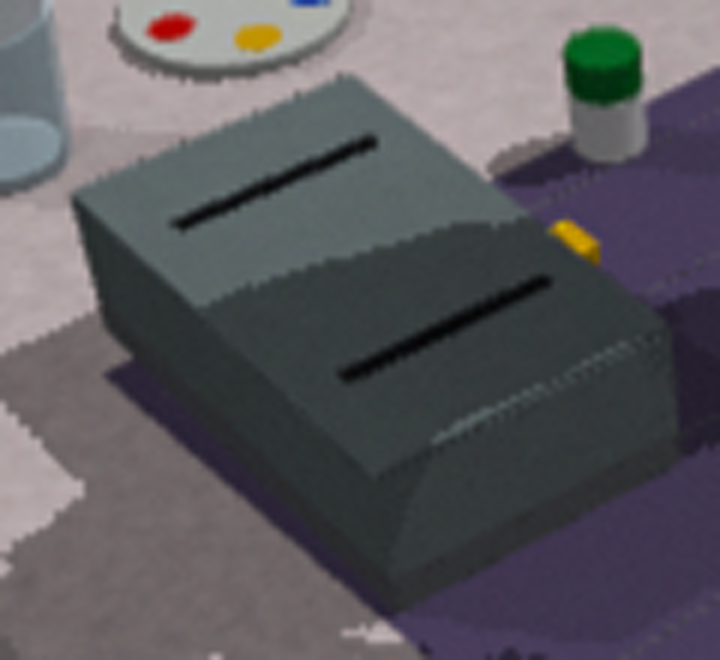

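View pics/top32_c180_180.png

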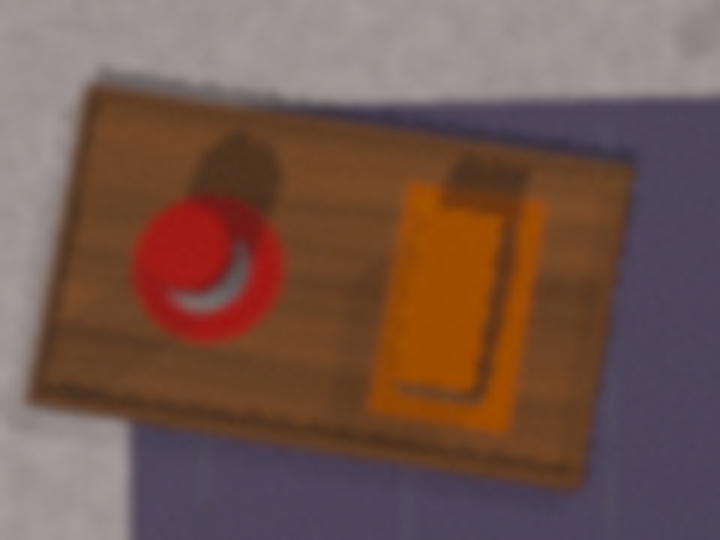

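View pics/scene32.png

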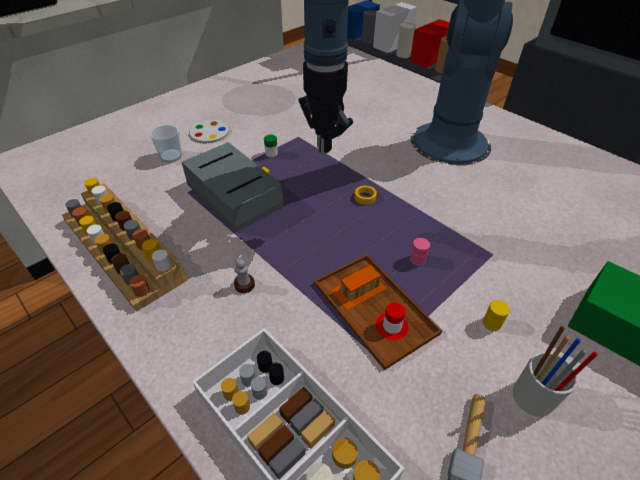

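```bash
python3 - <<'E'
from h import *
I={n:cv2.imread(f"pics/{n}32.png")[:,:,::-1].copy() for n in C}
tray=np.array([.5725,.2288,0]);f=lambda p:(rz(.177)@(p-tray)).round(4)
print("red cap top",f(onz("top",180+182/6,180+243/6,.054)))
crop("scene",32,310,245,450,375,5)
E
```

```text
red cap top [0.0015 0.0521 0.054 ]
```

View pics/scene32_c310_245.png

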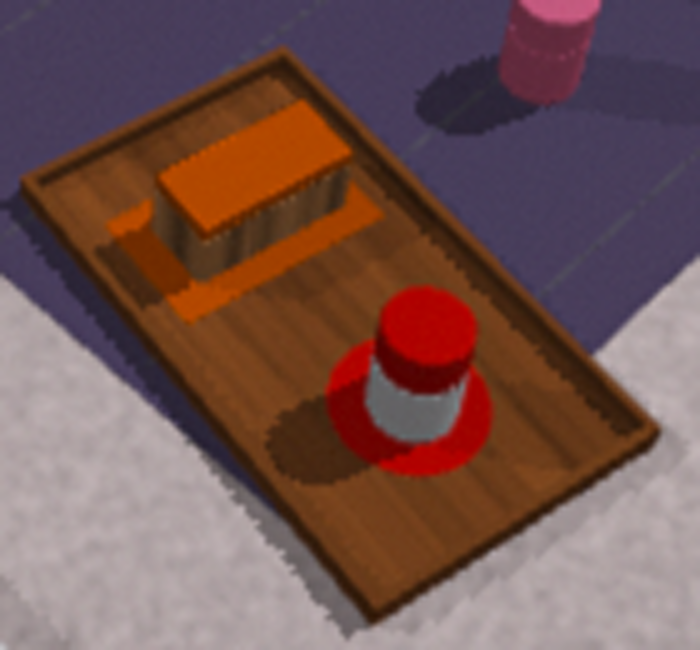

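```bash
python3 - <<'E'
from h import *
tray=np.array([.5725,.2288,0])
print((rz(.177)@(onz("scene",361,278.2,.038)-tray)).round(4))
job_done()
E
```

```text
[-0.0011 -0.0474  0.038 ]
the job is handed in; nothing more can be done
```

I made up both kits and handed the job in at about 40 s, well inside the 141 s limit; the hand-in gave no verdict. The last checks that follow all agreed with the task.

- **Tray:** the red pot measures about (+1.5, +52) mm from the tray's centre, against a target of (0, +50). The block, orange face up and along the tray, measures (−1, −47) mm, against (0, −50).
- **Lid:** it was swung up to about 1.69 rad and stood by itself while both pots were placed. It was then lowered, and pressed down on its tab it met a hard stop at 33 N. Its corners in the scene picture lie within about 1 px of the shut position.
- **Case contents:** before the lid was closed, the jar's top measured within about 3 mm of the amber pad's centre, at the right height. I judged the blue pot by eye as upright and centred on its pad, and set it down at a gripper position within about 2 mm of the pad's centre. The jar and the blue pot could not be seen once the lid was shut.
- **Left alone:** the green pot's picture position changed by no more than about 0.1 px. The figurine was only checked by eye, and it looks to stand where it did. The arm was clear of everything at hand-in.

Checks that disagreed or were weak:
- The tab's height measured from two views came out 7–12 mm too high, because part of the tab is hidden in the scene view. I used the fitted case position instead.
- While I was lowering the lid, the force reading did not show it reaching its stop, so I did the separate press on the tab.

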